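# Grade two dried tea mandarins on the bamboo ramp

## Task

Take the large dried mandarin off its porcelain lid rest and lay it in the tipping tray of the bamboo grader, in front of the small mandarin that already lies there. Then lift the tray by its bar so that both roll down the ramp and each drops into its own hole, the small one in the narrow slot and the large one in the wide hole at the foot, and lower the tray again.

Things in the scene. Friction and masses are not known exactly. Their poses are not given: they have to be found in the camera images.
- large_mandarin: Large dried tea mandarin: hard olive-brown ball, 44 mm in diameter, 25 g. Origin at its centre; its axes mean nothing. It starts on a fixed white porcelain lid rest (ring 36 mm across, 10 mm high), its centre 28 mm above the table; fingers pass down beside the ring. A second such ring carries a purple clay teapot lid: not wanted. Lying in the tray its centre is 22 mm above the tray floor.
- small_mandarin: Small dried tea mandarin: the same kind of ball, 28 mm in diameter, 12 g, origin at its centre. It starts in the tipping tray, against the tray's rear wall.
- grader: Fixed bamboo grader; origin on the table under the tray's hinge (hinge along y, 88 mm up), x level towards the ramp's foot, z up. Ramp: +x side, falls 12.6 deg, 52 mm wide, boards 24 mm high; from the hinge 12 mm sill, slot 34 wide 80 long, hole 52 wide 56 long, both 42 deep. Balls end near x 70 z 44 (small), x 124 z 40 (large). Tray: -x side; lifting bar's centre, tray down: x -171, y 0, z 71 mm.
- tray (a joint): Tray angle, rad: 0 down, grows as the bar end rises, to 0.9. Tray inside 52 x 120 mm, walls 14 high, open to the ramp; when down its floor sinks 0.12 rad from hinge to rear wall. Empties by 0.6. Bar: 12 mm round rod along y, free 41 mm in front, 48 mm between side arms; pinched from above with fingers closing along x it turns in the grip. Tray 0.15 kg, falls back if let go.
There are look-alikes about, which are no part of the job. What is shaped like the small_mandarin but blue or pink is not meant.

How it is judged:
By the outcome, as a careful person would: the job done as asked, in the order asked, and still so for the second after the job is handed in, with the robot touching nothing.
It also fails if it takes over 56 s, if anything falls off the work surface, if the arm or the gripper's body presses on something with over 40 N, if the wrist force passes 120 N, or if a joint passes its speed limit or range.

## Robot

A 7-joint arm with a two-finger parallel gripper is mounted at the origin on the work surface. World frame = base frame: x ahead of the robot, y to its left, z up, the work surface at z = 0. Lengths are in m, angles in rad, forces in N, time in s.
With the tool pointing down it reaches from about 0.425 to 0.925 m from the base axis. Payload 6.8 kg.
Tool frame: the origin (TCP) lies at the very end of the fingers, on their centre line; the grasp point (between the pads) lies 19 mm behind it; z points along the fingers, x is the direction in which the jaws open and shut, and the axes are right-handed (so a half turn about z gives the same grasp; the last joint's range is limited). The gripper opens to 85 mm and grips with 20 to 120 N. Pads are 22 mm wide; open, the fingers measure 114 mm over their backs; the gripper's body (76 mm by 85 mm) begins 54 mm behind the grasp point. The pads swing forward as they close: fully open they stand 13 mm farther back than shut.
Start: joints at [-1.249, 0.477, 0.022, 1.555, -0.011, 1.109, -0.083], TCP at [0.281, 0.614, 0.194] pointing down, gripper open.
Joint ranges: [-2.96, 2.96], [-0.34, 2.1], [-1.41, 1.46], [0.24, 2.44], [-1.37, 4.51], [0.17, 1.92], [-2.96, 2.96]. Speed limits (rad/s): [2.39, 2.39, 3.14, 3.14, 3.14, 3.14, 3.14].

## Interface

Orientations are given as a rotation vector (axis times angle).
In Python, from bench import r, grab_frame gives the robot as it stands. The module is installed in compiled form; this text tells all that it offers.
- The arm moves only by the tool send_rows, never from a script. Its argument "series" is a list of rows, each a list of 2 entries, a list of its own where there are three numbers: the shift along the tool's x, y, z in m, then the turn, a rotation vector about the tool's x, y, z in units of 5 degrees (1.0 is 5 degrees). A call has 1 to 20 rows; each row shifts and turns the commanded pose from where the row before left it, along the tool's axes as they then stand; what a row does not reach is not made up. A row lasts 1/8 s, in which the tool goes at most 62.5 mm and 10.7 degrees, less where a joint would pass 70% of its speed; a pose out of reach is approached as far as the arm can. A call is refused whole if a number of a shift passes 0.0625 or a number of a turn 1, either way. A call with a gripper value outside its range is refused whole. "fingers" is the closure in counts, from 0 (fully open) to 255 (shut), set as the call begins (left out, the last holds). The fingers move at their own pace and stop on an object; "grip_force" is the grip in N (left out, the last holds). Time passes only in rows, so rows that do not move let the fingers close. It gives the time, the measured TCP pose, the force and the opening at its end, in the units of the state.
- r.get_obs(): the state, without advancing time (a new reading comes with each control period).
- grab_frame(name): name is "side" or "top"; returns a dict with "frame" (420x560x3 uint8, red, green, blue), "fx", "fy", "cx", "cy" (pixels), "origin" and "rotation" of the camera in the world. Camera axes: x right, y down, z forward; pixel columns grow to the right and rows downward; lengths in m; the calibration is good to about 2 mm. A picture is of the moment at which its call begins. There is no depth.
- r.hand_in(): hands the job in, once; it reports no verdict.
The state is a dict: "clock": time; "joints": joint angles; "qvel": joint speeds; "tau": joint torques, N m; "tcp_pos": TCP position; "orientation": TCP orientation; "contact_force": force on the tool from outside, world axes, zero at the start; "moment": the same for the moment, N m; "grip_width": finger opening in m.
Only numpy, scipy, OpenCV 4.12 (cv2) and the standard library are available. Lean on these libraries where they do the work, as an engineer would, in place of code of your own. Each camera call takes 0.05 s, during which the arm holds its last target.

## Working session

There is one attempt and no reset: what is moved stays moved. The work goes in short steps, Python scripts to look and compute and a tool call to move; the robot and the scene stay as the last step left them, time stands still between calls to the robot, and variables do not carry over. Pictures are saved under pics/ and viewed, and the job is handed in when it is done.

Besides the shell and the picture viewer there is one more tool, called after "Request:" by a JSON object that holds its "name" and its "arguments", one argument or row to a line. send_rows: Moves the arm, as the interface text tells. Its arguments: {"type":"object","properties":{"series":{"type":"array"},"fingers":{"type":"number"},"grip_force":{"type":"number"}},"required":["series"]}

```bash
mkdir -p pics; python3 - <<'E'
from bench import r, grab_frame
import cv2,numpy as np
for n in ("top","side"):
    g=grab_frame(n); cv2.imwrite(f"pics/{n}0.png",g["frame"][:,:,::-1])
    print(n,g["fx"],g["fy"],g["cx"],g["cy"],np.round(g["origin"],3).tolist(),np.round(g["rotation"],3).tolist())
o=r.get_obs(); print(o)
E
```

```text
top 418.9470311306828 418.9470311306828 282.8891809720429 210.51436947461514 [0.405, -0.004, 0.903] [-2.139, 2.135, -0.202]
side 468.59974009023375 468.59974009023375 283.4663942157604 213.27040599255517 [-0.023, -0.805, 0.866] [-2.173, 0.665, -0.335]
{'clock': 0.1, 'joints': array([-1.24913881,  0.47771843,  0.02233367,  1.55634931, -0.01148176,
        1.10928644, -0.08310447]), 'qvel': array([ 1.21385736e-05, -3.44564393e-04,  1.88510060e-03, -2.21587775e-03,
       -1.46399577e-03,  1.24124913e-03, -2.23840064e-04]), 'tau': array([ 4.14787602e-03, -5.97762036e+01,  1.61356017e+00, -2.81952775e+01,
        1.28882317e-02,  5.01386632e-03,  2.33051389e-05]), 'tcp_pos': array([0.28100739, 0.61307813, 0.19342353]), 'orientation': array([ 2.64316886e+00,  1.69618483e+00, -2.04080171e-03]), 'contact_force': array([-0.1197803 , -0.34020109, -0.8607902 ]), 'moment': array([ 0.05412489,  0.03804639, -0.00701213]), 'grip_width': 0.08589038194763483}
```

View pics/top0.png

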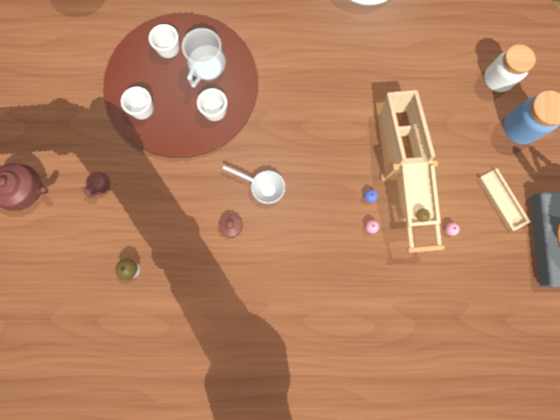

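View pics/side0.png

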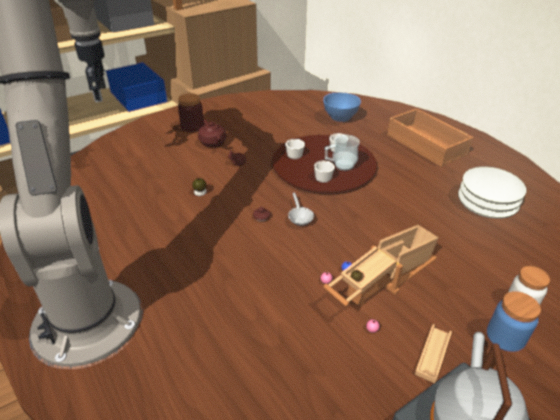

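The top view shows the large mandarin at about (127,269) on its ring and the lid on the other ring at (231,226). The small mandarin is in the tray at (424,215), the tray bar is near (427,248), and the ramp foot is near (403,96). The side view shows the large mandarin at (200,185) and the small one at (357,275).

```bash
cat > h.py <<'E'
from bench import r, grab_frame
import cv2,numpy as np
from scipy.spatial.transform import Rotation as R
def cam(g): return np.array(g["origin"]),R.from_rotvec(g["rotation"]).as_matrix() if np.array(g["rotation"]).ndim==1 else np.array(g["rotation"])
def ray(g,uv):
    o,M=cam(g); d=M@np.array([(uv[0]-g["cx"])/g["fx"],(uv[1]-g["cy"])/g["fy"],1]); return o,d/np.linalg.norm(d)
def plane(g,uv,z):
    o,d=ray(g,uv); return o+d*(z-o[2])/d[2]
def proj(g,p):
    o,M=cam(g); c=M.T@(np.array(p)-o); return np.array([g["fx"]*c[0]/c[2]+g["cx"],g["fy"]*c[1]/c[2]+g["cy"]])
def tri(g1,u1,g2,u2):
    o1,d1=ray(g1,u1);o2,d2=ray(g2,u2)
    A=np.c_[d1,-d2]; s=np.linalg.lstsq(A,o2-o1,rcond=None)[0]
    a=o1+s[0]*d1;b=o2+s[1]*d2; return (a+b)/2,np.linalg.norm(a-b)
E
python3 - <<'E'
from h import *
gt=grab_frame("top"); gs=grab_frame("side")
np.savez("cal.npz",t=gt["frame"],s=gs["frame"])
for n,g,rois in (("top",gt,[(127,269,22),(424,215,14)]),("side",gs,[(200,185,18),(357,275,14)])):
    for (u,v,w) in rois:
        im=g["frame"][v-w:v+w,u-w:u+w]; hsv=cv2.cvtColor(im,cv2.COLOR_RGB2HSV)
        print(n,u,v)
        m=((hsv[...,0]>20)&(hsv[...,0]<50)&(hsv[...,2]<120)&(hsv[...,1]>100)).astype(np.uint8)
        k,l,st,ce=cv2.connectedComponentsWithStats(m)
        for i in range(1,k):
            if st[i,4]>15: print(st[i],ce[i]+[u-w,v-w])
for u,v,w,n,g in ((127,269,22,"top",gt),(420,190,70,"top",gt),(380,270,80,"side",gs),(200,185,30,"side",gs),):
    im=g["frame"][max(v-w,0):v+w,u-w:u+w,::-1]
    cv2.imwrite(f"pics/c_{n}{u}.png",cv2.resize(im,(600,600),interpolation=cv2.INTER_CUBIC))
E
```

```text
top 127 269
[22 15 10 10 21] [132.52380952 265.42857143]
top 424 215
side 200 185
[ 11  12  12  11 104] [198.625      184.10576923]
side 357 275
[ 9 11  8  7 32] [355.84375 274.75   ]
```

View pics/c_top420.png

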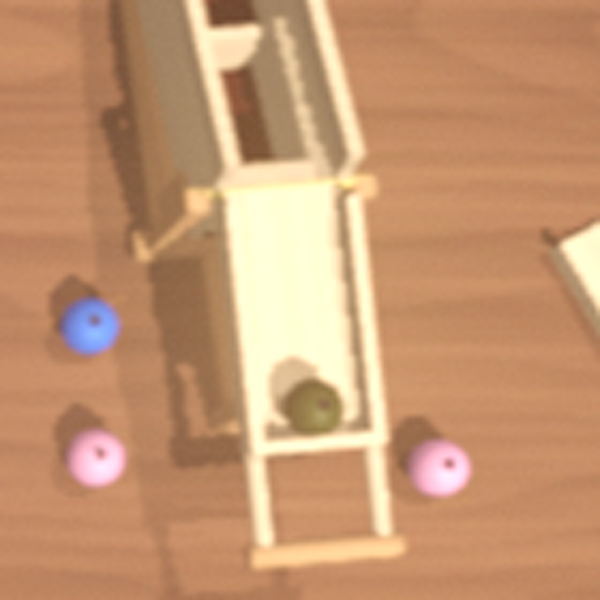

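View pics/c_side380.png

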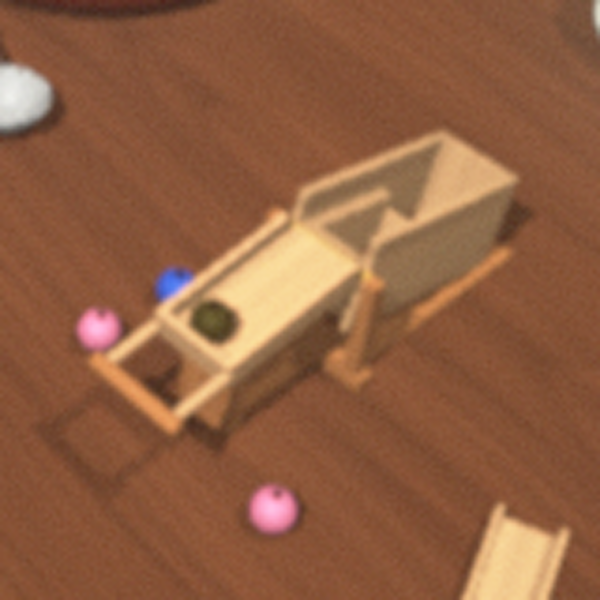

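View pics/c_top127.png

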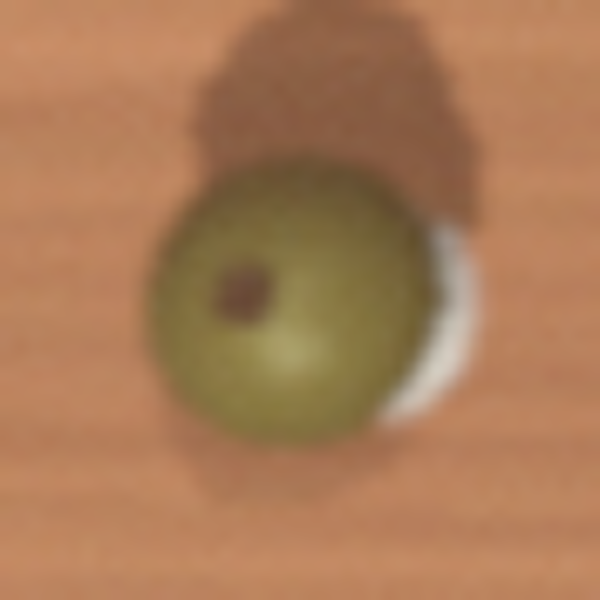

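View pics/c_side200.png

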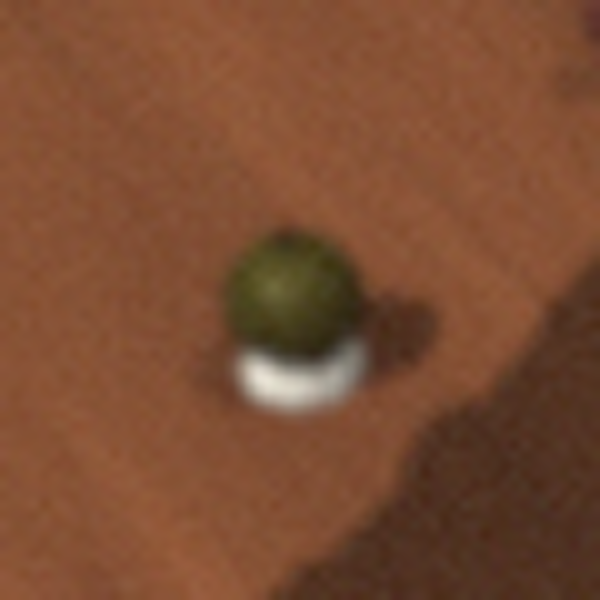

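```bash
python3 - <<'E'
from h import *
gt=grab_frame("top"); gs=grab_frame("side")
def T(x,y): return (350+x/4.286-.5,120+y/4.286-.5)
def S(x,y): return (300+x/3.75-.5,190+y/3.75-.5)
# masks
for n,g,(u,v,w) in (("top",gt,(127,269,22)),("top",gt,(424,215,10)),("side",gs,(200,185,14)),("side",gs,(357,275,10))):
    im=g["frame"][v-w:v+w,u-w:u+w].astype(int)
    m=((im[...,0]-im[...,1]<28)&(im[...,1]-im[...,2]>18)&(im[...,0]<175)).astype(np.uint8)
    k,l,st,ce=cv2.connectedComponentsWithStats(m); i=1+st[1:,4].argmax()
    c,ra=cv2.minEnclosingCircle(np.argwhere(l==i)[:,::-1].astype(np.float32)); print(n,st[i],ce[i]+[u-w,v-w],np.array(c)+[u-w,v-w],ra)
print("large top",plane(gt,(126,268.5),.028)," side",plane(gs,(198.9,184),.028),tri(gt,(126,268.5),gs,(198.9,184)))
b=[plane(gt,T(*p),.071) for p in ((252,557),(405,547))]; bs=[plane(gs,S(*p),.071) for p in ((96,360),(175,430))]
print("bar top",b,np.linalg.norm(b[0]-b[1]),(b[0]+b[1])/2); print("bar side",bs,(bs[0]+bs[1])/2)
print([tri(gt,T(*p),gs,S(*q)) for p,q in (((252,557),(96,360)),((405,547),(175,430)))])
h=[plane(gt,T(*p),.088) for p in ((195,198),(370,187))]; print("hinge",h,(h[0]+h[1])/2)
c=(b[0]+b[1])/2; hc=(h[0]+h[1])/2; d=hc-c; print(np.linalg.norm(d[:2]),np.degrees(np.arctan2(d[1],d[0])))
e=b[0]-b[1]; print("bar dir-90",np.degrees(np.arctan2(e[1],e[0]))-90)
print("small top",plane(gt,T(313,406),.09))
E
```

```text
top [ 11  12  22  20 333] [126.56156156 268.67867868] [126.90506363 268.06329155] 11.293667793273926
top [ 6  5  9 11 64] [424.125  215.8125] [423.86363602 215.409091  ] 5.410909175872803
side [  7   7  14  12 122] [198.76229508 183.85245902] [199.08415794 184.69801998] 6.9225311279296875
side [ 4  6 12 10 86] [356.44186047 275.29069767] [356.5  275.25] 5.551001071929932
large top [0.43697765 0.30601948 0.028     ]  side [0.4361994  0.30550812 0.028     ] (array([0.43681192, 0.30641303, 0.02720989]), np.float64(0.00044590651457991685))
bar top [array([ 0.4736807 , -0.26670814,  0.071     ]), array([ 0.47846796, -0.33862413,  0.071     ])] 0.07207515798072664 [ 0.47607433 -0.30266614  0.071     ]
bar side [array([ 0.47290018, -0.26649752,  0.071     ]), array([ 0.47730843, -0.33483234,  0.071     ])] [ 0.47510431 -0.30066493  0.071     ]
[(array([ 0.47335506, -0.26653986,  0.07088115]), np.float64(0.0007670903937829071)), (array([ 0.47704705, -0.3367989 ,  0.07361294]), np.float64(0.002736273208825507))]
hinge [array([ 0.64152581, -0.24304925,  0.088     ]), array([ 0.64731778, -0.32646094,  0.088     ])] [ 0.64442179 -0.28475509  0.088     ]
0.16929759055091015 6.07304068428043
bar dir-90 3.8084158892151976
small top [ 0.54181737 -0.29259843  0.09      ]
```

```bash
cat >> h.py <<'E'
def to(target,jaw_deg=None):
    o=r.get_obs(); M=R.from_rotvec(o["orientation"]).as_matrix()
    p=np.array(o["tcp_pos"])
    print("t",round(o["clock"],2),"tcp",np.round(p,4),"tilt",np.round(M[:,2],3),"jaw deg",round(np.degrees(np.arctan2(M[1,0],M[0,0])),2),"F",np.round(o["contact_force"],1),"w",round(o["grip_width"],4),"q",np.round(o["joints"],2))
    print(" shift tool:",np.round(M.T@(np.array(target)-p),4))
    if jaw_deg is not None:
        d=np.degrees(np.arctan2(M[1,0],M[0,0])); e=(jaw_deg-d+90)%180-90
        print(" turn about tool z in units:",round(-e/5,3), "shift after turn:")
        a=np.radians(d+e); X=np.array([np.cos(a),np.sin(a),0]); Z=np.array([0,0,-1.]); Y=np.cross(Z,X)
        print("  ",np.round(np.c_[X,Y,Z].T@(np.array(target)-p),4))
E
python3 - <<'E'
from h import *
to((.4367,.306,.13),5.7)
gt=grab_frame("top"); gs=grab_frame("side")
a=np.radians(5.7); c=np.array([.476,-.302]); H=c+.171*np.array([np.cos(a),np.sin(a)])
def L(x,y,z): return np.r_[H+[x*np.cos(a)-y*np.sin(a),x*np.sin(a)+y*np.cos(a)],z]
print("H",H, "large place",L(-.045,0,0))
pts=[L(-.171,s*.036,.071) for s in(-1,1)]+[L(0,s*.026,.088) for s in (-1,1)]+[L(-.12,s*.026,.088-.0144) for s in (-1,1)]+[L(.08*.976+.0117,s*.017,.068) for s in(-1,1)]+[L(.15,s*.026,.088-.0335+.024) for s in (-1,1)]+[L(-.105,.002,.09)]
for n,g,(u,v,w) in (("top",gt,(420,170,90)),("side",gs,(380,265,80))):
    k=600/(2*w); im=cv2.resize(g["frame"][v-w:v+w,u-w:u+w,::-1],(600,600),interpolation=cv2.INTER_CUBIC)
    for p in pts:
        q=(proj(g,p)-[u-w,v-w]+.5)*k; cv2.circle(im,tuple(int(i) for i in q),4,(255,0,0),1)
    cv2.imwrite(f"pics/ov_{n}.png",im)
E
```

```text
t 0.3 tcp [0.2812 0.6134 0.194 ] tilt [-0.    -0.001 -1.   ] jaw deg 65.37 F [ 0.5  0.1 -0.7] w 0.0853 q [-1.25  0.48  0.02  1.56 -0.01  1.11 -0.08]
 shift tool: [-0.2146  0.2695  0.0641]
 turn about tool z in units: 11.934 shift after turn:
   [0.1242 0.3213 0.064 ]
H [ 0.6461545  -0.28501632] large place [ 0.601377   -0.28948571  0.        ]
```

View pics/ov_top.png

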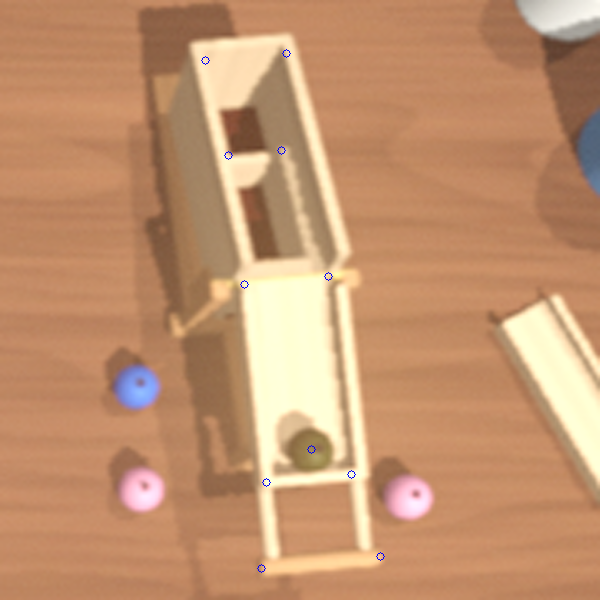

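View pics/ov_side.png

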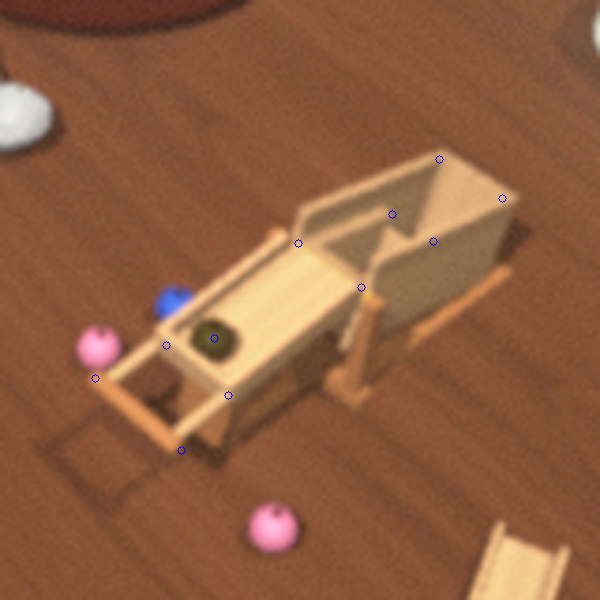

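The projected model points sit on the bar, ball, hinge and ramp. A yaw of about 5° fits slightly better, with the hinge near (0.646,-0.288). I'm starting the pick: first turn the jaws, then travel.

Request:
{"name": "send_rows", "arguments": {
  "series": [
    [[0,0,0],[0,0,1]],
    [[0,0,0],[0,0,1]],
    [[0,0,0],[0,0,1]],
    [[0,0,0],[0,0,1]],
    [[0,0,0],[0,0,1]],
    [[0,0,0],[0,0,1]],
    [[0,0,0],[0,0,1]],
    [[0,0,0],[0,0,1]],
    [[0,0,0],[0,0,1]],
    [[0,0,0],[0,0,1]],
    [[0,0,0],[0,0,1]],
    [[0,0,0],[0,0,1]]
  ],
  "fingers": 0,
  "grip_force": 25
}}

```text
clock: 1.9
tcp_pos: [0.2812, 0.6136, 0.1943]
orientation: [-3.138, -0.143, 0.0]
contact_force: [-0.0, -0.2, -0.0]
grip_width: 0.085
```

```bash
python3 -c "
from h import *
to((.4367,.306,.10),5)"
```

```text
t 1.9 tcp [0.2812 0.6136 0.1943] tilt [-0.  0. -1.] jaw deg 5.22 F [-0.  -0.2 -0. ] w 0.085 q [-1.41  0.48  0.25  1.57 -0.13  1.11 -1.04]
 shift tool: [0.1269 0.3205 0.0943]
 turn about tool z in units: 0.043 shift after turn:
   [0.1281 0.32   0.0943]
```

Request:
{"name": "send_rows", "arguments": {
  "series": [
    [[0.0127,0.032,0.0094],[0,0,0]],
    [[0.0127,0.032,0.0094],[0,0,0]],
    [[0.0127,0.032,0.0094],[0,0,0]],
    [[0.0127,0.032,0.0094],[0,0,0]],
    [[0.0127,0.032,0.0094],[0,0,0]],
    [[0.0127,0.032,0.0094],[0,0,0]],
    [[0.0127,0.032,0.0094],[0,0,0]],
    [[0.0127,0.032,0.0094],[0,0,0]],
    [[0.0127,0.032,0.0094],[0,0,0]],
    [[0.0127,0.032,0.0094],[0,0,0]],
    [[0,0,0],[0,0,0]],
    [[0,0,0],[0,0,0]]
  ]
}}

```text
clock: 3.4
tcp_pos: [0.4375, 0.3078, 0.1005]
orientation: [-3.137, -0.148, -0.0]
contact_force: [-1.4, 0.4, 0.1]
grip_width: 0.0855
```

```bash
python3 -c "
from h import *
to((.4367,.306,.011),5)"
```

```text
t 3.4 tcp [0.4375 0.3078 0.1005] tilt [ 0.     0.001 -1.   ] jaw deg 5.39 F [-1.4  0.4  0.1] w 0.0855 q [-0.98  0.37  0.31  2.   -0.16  0.8  -0.49]
 shift tool: [-0.001   0.0018  0.0895]
 turn about tool z in units: 0.079 shift after turn:
   [-0.001   0.0017  0.0895]
```

Request:
{"name": "send_rows", "arguments": {
  "series": [
    [[-0.001,0.0018,0.015],[0,0,0]],
    [[0,0,0.015],[0,0,0]],
    [[0,0,0.015],[0,0,0]],
    [[0,0,0.015],[0,0,0]],
    [[0,0,0.015],[0,0,0]],
    [[0,0,0.0145],[0,0,0]],
    [[0,0,0],[0,0,0]],
    [[0,0,0],[0,0,0]]
  ]
}}

```text
clock: 4.4
tcp_pos: [0.4371, 0.3051, 0.011]
orientation: [-3.138, -0.147, -0.001]
contact_force: [0.1, -0.6, 0.4]
grip_width: 0.0855
```

```bash
python3 - <<'E'
from h import *
to((.4367,.306,.011),5)
for n,(u,v,w) in (("top",(130,265,45)),("side",(200,180,50))):
    g=grab_frame(n); cv2.imwrite(f"pics/g_{n}.png",cv2.resize(g["frame"][v-w:v+w,u-w:u+w,::-1],(400,400),interpolation=cv2.INTER_CUBIC))
a,b=[cv2.imread(f"pics/g_{n}.png") for n in("top","side")]; cv2.imwrite("pics/g1.png",np.hstack([a,b]))
E
```

```text
t 4.4 tcp [0.4371 0.3051 0.011 ] tilt [ 0.  0. -1.] jaw deg 5.36 F [ 0.1 -0.6  0.4] w 0.0855 q [-0.93  0.51  0.26  2.05 -0.22  0.61 -0.43]
 shift tool: [-0.0004 -0.0009 -0.    ]
 turn about tool z in units: 0.072 shift after turn:
   [-0.0004 -0.0009 -0.    ]
```

View pics/g1.png

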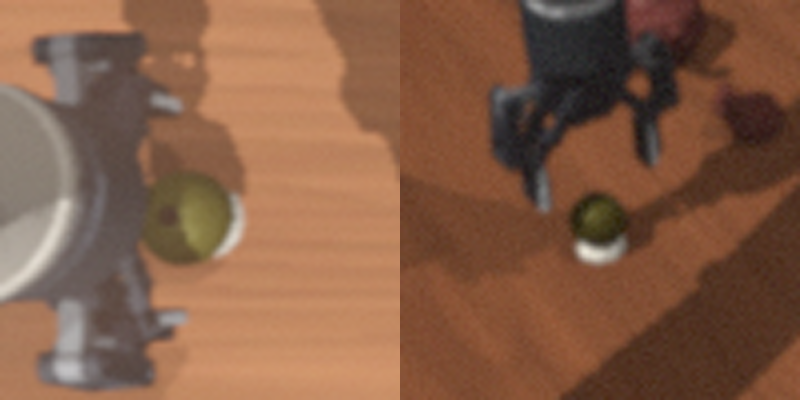

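```bash
python3 - <<'E'
from h import *
gt=grab_frame("top"); gs=grab_frame("side")
p=r.get_obs()["tcp_pos"]
print("tcp proj",proj(gt,p),proj(gs,p), "ball proj",proj(gt,(.4367,.306,.028)),proj(gs,(.4367,.306,.028)))
T=lambda x,y:(85+x/4.444-.5,220+y/4.444-.5); S=lambda x,y:(150+(x-400)/4-.5,130+y/4-.5)
print(T(183,103),S(653,163)); 
for a,b in (((183,103),(653,163)),((185,318),(543,208))): print(tri(gt,T(*a),gs,S(*b)))
E
```

```text
tcp proj [129.13091141 268.68868595] [199.75289604 188.32044403] ball proj [126.00068182 268.63597695] [198.97549917 183.87041122]
(125.67911791179118, 242.67731773177317) (212.75, 170.25)
(array([0.48514569, 0.29776949, 0.06490157]), np.float64(0.0035155966910291685))
(array([0.3903757 , 0.29134531, 0.0631608 ]), np.float64(0.0034608933357089334))
```

```bash
python3 - <<'E'
from h import *
ims=[]
for n,(u,v,w) in (("top",(130,265,36)),("side",(200,180,36))):
    g=grab_frame(n); im=cv2.resize(g["frame"][v-w:v+w,u-w:u+w,::-1],(400,400),interpolation=cv2.INTER_CUBIC)
    q=(proj(g,r.get_obs()["tcp_pos"])-[u-w,v-w]+.5)*400/(2*w); cv2.circle(im,tuple(int(i) for i in q),5,(255,0,0),1); ims.append(im)
cv2.imwrite("pics/g2.png",np.hstack(ims))
to((.4367,.306,.011),5)
E
```

```text
t 4.7 tcp [0.4371 0.3053 0.0112] tilt [ 0.001  0.001 -1.   ] jaw deg 5.38 F [1.1 0.5 0.5] w 0.0855 q [-0.93  0.51  0.26  2.05 -0.22  0.61 -0.43]
 shift tool: [-0.0003 -0.0007  0.0002]
 turn about tool z in units: 0.076 shift after turn:
   [-0.0003 -0.0007  0.0002]
```

View pics/g2.png

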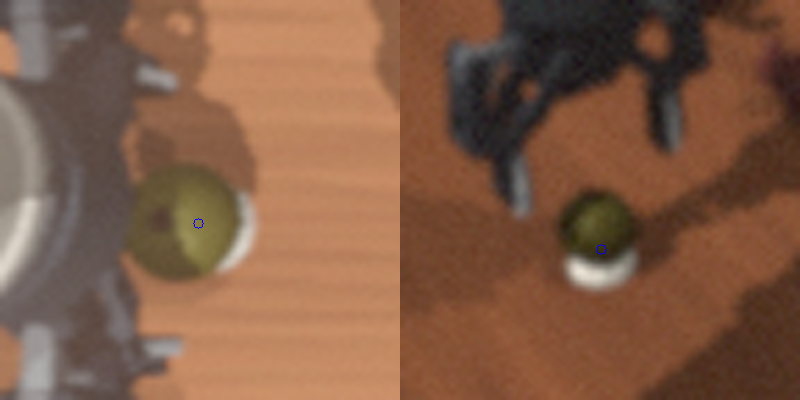

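```bash
python3 - <<'E'
from h import *
gt=grab_frame("top"); gs=grab_frame("side")
for z in (.011,.024,.04,.06):
  for s in (-1,1):
    for h in (.043,.05): 
      p=(.437+s*h*.9956,.305+s*h*.094,z); print(z,s,h,proj(gt,p).round(1),proj(gs,p).round(1))
print("start tcp in side",proj(gs,(.281,.614,.194)))
print("obs top",(94+175/5.55,229+85/5.55),(94+180/5.55,229+348/5.55),"side",(164+120/5.55,144+212/5.55),(164+272/5.55,144+150/5.55))
v=cv2.resize(gs["frame"][120:215,140:270,::-1],(780,570),interpolation=cv2.INTER_LANCZOS4); v=np.clip(v.astype(float)*1.6+20,0,255).astype(np.uint8); cv2.imwrite("pics/g3.png",v)
E
```

```text
0.011 -1 0.043 [130.  289.5] [187.6 193.7]
0.011 -1 0.05 [130.1 292.9] [185.6 194.5]
0.011 1 0.043 [128.7 248.4] [211.5 183.4]
0.011 1 0.05 [128.6 245.1] [213.4 182.6]
0.024 -1 0.043 [127.8 289.6] [187.1 190.2]
0.024 -1 0.05 [127.9 293.1] [185.1 191.1]
0.024 1 0.043 [126.6 247.9] [211.2 180. ]
0.024 1 0.05 [126.5 244.5] [213.1 179.2]
0.04 -1 0.043 [125.  289.7] [186.5 185.9]
0.04 -1 0.05 [125.1 293.2] [184.5 186.8]
0.04 1 0.043 [123.8 247.2] [210.7 175.8]
0.04 1 0.05 [123.7 243.8] [212.6 175. ]
0.06 -1 0.043 [121.4 289.8] [185.8 180.5]
0.06 -1 0.05 [121.5 293.5] [183.7 181.3]
0.06 1 0.043 [120.2 246.3] [210.2 170.4]
0.06 1 0.05 [120.1 242.9] [212.1 169.6]
start tcp in side [103.97798401 108.44220578]
obs top (125.53153153153153, 244.3153153153153) (126.43243243243244, 291.7027027027027) side (185.6216216216216, 182.1981981981982) (213.00900900900902, 171.02702702702703)
```

View pics/g3.png

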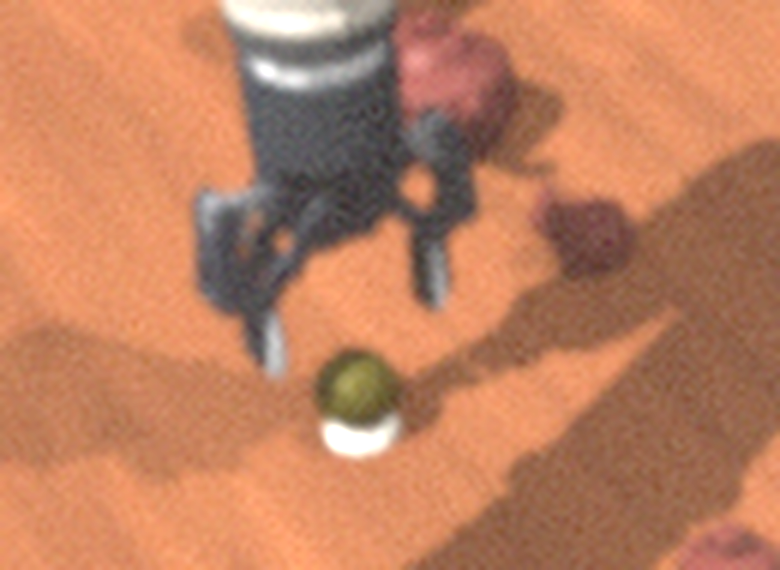

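The side view puts the open fingertips about 8 px (~30 mm) higher than the reported TCP implies. I don't trust that, so before closing on the ball I'll rise clear, shut the fingers, and compare the tip with the reported TCP.

Request:
{"name": "send_rows", "arguments": {
  "series": [
    [[0,0,-0.02],[0,0,0]],
    [[0,0,-0.02],[0,0,0]],
    [[0,0,-0.02],[0,0,0]],
    [[0,0,-0.02],[0,0,0]],
    [[0,0,0],[0,0,0]]
  ]
}}

```text
clock: 5.42
tcp_pos: [0.4378, 0.3058, 0.0921]
orientation: [-3.136, -0.147, -0.004]
contact_force: [0.8, -0.1, -1.0]
grip_width: 0.0852
```

Request:
{"name": "send_rows", "arguments": {
  "series": [
    [[0,0,0],[0,0,0]],
    [[0,0,0],[0,0,0]],
    [[0,0,0],[0,0,0]],
    [[0,0,0],[0,0,0]],
    [[0,0,0],[0,0,0]],
    [[0,0,0],[0,0,0]]
  ],
  "fingers": 255
}}

```text
clock: 6.18
tcp_pos: [0.4368, 0.3051, 0.0908]
orientation: [-3.138, -0.147, 0.0]
contact_force: [0.5, 0.2, -0.5]
grip_width: 0.0003
```

```bash
python3 - <<'E'
from h import *
to((.4367,.306,.011),5)
ims=[]
for n,(u,v,w) in (("top",(120,265,36)),("side",(200,170,36))):
    g=grab_frame(n); im=cv2.resize(g["frame"][v-w:v+w,u-w:u+w,::-1],(400,400),interpolation=cv2.INTER_CUBIC)
    q=(proj(g,r.get_obs()["tcp_pos"])-[u-w,v-w]+.5)*400/(2*w); print(proj(g,r.get_obs()["tcp_pos"]),q);cv2.circle(im,tuple(int(i) for i in q),5,(255,0,0),1); ims.append(im)
cv2.imwrite("pics/g4.png",np.clip(np.hstack(ims)*1.4,0,255).astype(np.uint8))
E
```

```text
t 6.17 tcp [0.4368 0.3051 0.0908] tilt [-0.  0. -1.] jaw deg 5.37 F [ 0.5  0.2 -0.5] w 0.0003 q [-0.97  0.38  0.31  2.01 -0.16  0.77 -0.48]
 shift tool: [-0.     -0.0009  0.0798]
 turn about tool z in units: 0.074 shift after turn:
   [-0.     -0.001   0.0798]
[114.88694589 267.34836737] [174.37192159 215.82426319]
[197.06412963 166.81675603] [186.46738683 185.09308904]
```

View pics/g4.png

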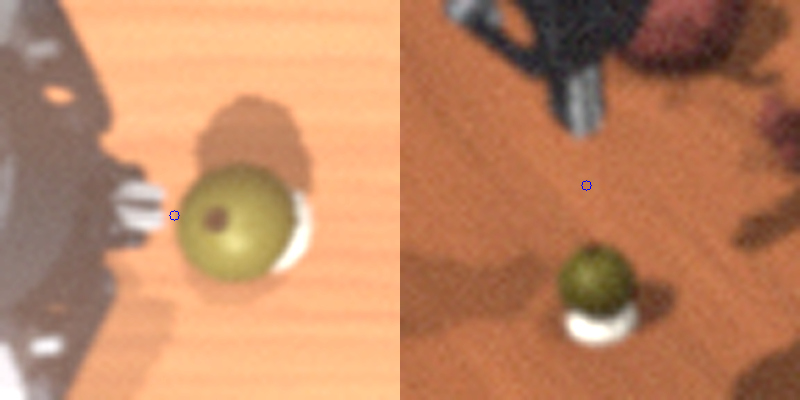

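```bash
python3 - <<'E'
from h import *
gt=grab_frame("top"); gs=grab_frame("side")
k=400/72
for t,s in (((163,206),(183,135)),((160,206),(183,128))):
    P=tri(gt,(84+t[0]/k-.5,229+t[1]/k-.5),gs,(164+s[0]/k-.5,134+s[1]/k-.5)); print(P, P[0]-r.get_obs()["tcp_pos"])
print(gt["rotation"],gs["rotation"],gt["origin"],gs["origin"])
E
```

```text
(array([0.43688665, 0.29631432, 0.12683909]), np.float64(0.004059502522468882)) [ 5.61282449e-05 -8.72965492e-03  3.60193305e-02]
(array([0.43680146, 0.29534183, 0.13170336]), np.float64(0.0037725824024118604)) [-2.90647841e-05 -9.70214232e-03  4.08835978e-02]
[-2.1389847   2.13498949 -0.20245099] [-2.17273045  0.66529574 -0.33547383] [ 0.40519768 -0.00425683  0.90348839] [-0.02305301 -0.80452413  0.86566794]
```

Request:
{"name": "send_rows", "arguments": {
  "series": [
    [[0,0.035,0],[0,0,0]],
    [[0,0.035,0.02],[0,0,0]],
    [[0,0,0.02],[0,0,0]],
    [[0,0,0.02],[0,0,0]],
    [[0,0,0.013],[0,0,0]],
    [[0,0,0.005],[0,0,0]],
    [[0,0,0.004],[0,0,0]],
    [[0,0,0],[0,0,0]]
  ]
}}

```text
clock: 7.38
tcp_pos: [0.4435, 0.2355, 0.009]
orientation: [-3.138, -0.147, -0.0]
contact_force: [0.4, -0.1, 0.1]
grip_width: 0.0
```

```bash
python3 - <<'E'
from h import *
to((.4367,.306,.011),5)
ims=[]
p=r.get_obs()["tcp_pos"]
for n in ("top","side"):
    g=grab_frame(n); q0=proj(g,p); u,v=(int(i) for i in q0); w=36; im=cv2.resize(g["frame"][v-w:v+w,u-w:u+w,::-1],(400,400),interpolation=cv2.INTER_CUBIC)
    q=(q0-[u-w,v-w]+.5)*400/(2*w); print(q0);cv2.circle(im,tuple(int(i) for i in q),5,(255,0,0),1); ims.append(im)
cv2.imwrite("pics/g5.png",np.clip(np.hstack(ims)*1.4,0,255).astype(np.uint8))
E
```

```text
t 7.38 tcp [0.4435 0.2355 0.009 ] tilt [ 0.  0. -1.] jaw deg 5.38 F [ 0.4 -0.1  0.1] w 0.0 q [-0.83  0.48  0.27  2.12 -0.23  0.57 -0.3 ]
 shift tool: [-0.0002 -0.0708 -0.002 ]
 turn about tool z in units: 0.076 shift after turn:
   [-0.0007 -0.0708 -0.002 ]
[162.99564262 265.73254614]
[212.22592454 199.67563921]
```

View pics/g5.png

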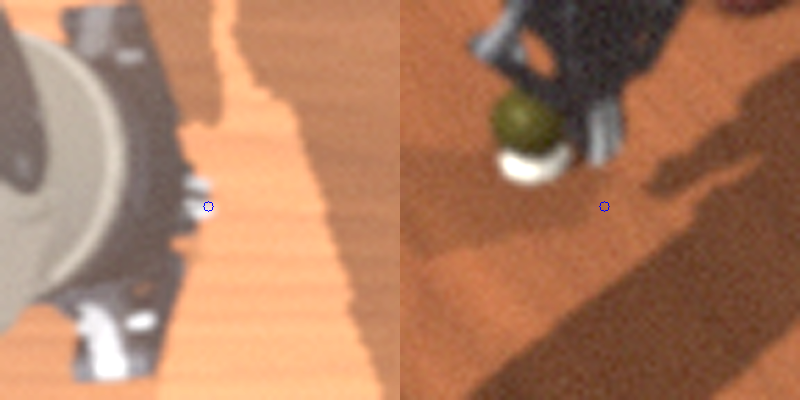

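The tip and its own shadow don't meet, so the real tip is well above the reported 9 mm. I'll touch the table carefully to get the height offset.

Request:
{"name": "send_rows", "arguments": {
  "series": [
    [[0,0,0.004],[0,0,0]],
    [[0,0,0.003],[0,0,0]],
    [[0,0,0.001],[0,0,0]],
    [[0,0,0.001],[0,0,0]],
    [[0,0,0.001],[0,0,0]]
  ]
}}

```text
clock: 8.1
tcp_pos: [0.4434, 0.2354, -0.0013]
orientation: [-3.138, -0.147, -0.0]
contact_force: [0.7, 0.2, -0.2]
grip_width: -0.0001
```

Request:
{"name": "send_rows", "arguments": {
  "series": [
    [[0,0,0.001],[0,0,0]],
    [[0,0,0.001],[0,0,0]],
    [[0,0,0.001],[0,0,0]]
  ]
}}

```text
clock: 8.48
tcp_pos: [0.4434, 0.2354, -0.0043]
orientation: [-3.138, -0.147, -0.0]
contact_force: [0.1, 0.3, -0.4]
grip_width: 0.0001
```

Request:
{"name": "send_rows", "arguments": {
  "series": [
    [[0,0,0.004],[0,0,0]],
    [[0,0,0.004],[0,0,0]],
    [[0,0,0.004],[0,0,0]],
    [[0,0,0.002],[0,0,0]],
    [[0,0,0.002],[0,0,0]]
  ]
}}

```text
clock: 9.1
tcp_pos: [0.4434, 0.2353, -0.0203]
orientation: [-3.138, -0.147, 0.0]
contact_force: [-0.0, -0.4, 0.9]
grip_width: -0.0001
```

```bash
python3 - <<'E'
from h import *
to((.4367,.306,.011),5)
ims=[]
p=r.get_obs()["tcp_pos"]
for n in ("top","side"):
    g=grab_frame(n); q0=proj(g,p); u,v=(int(i) for i in q0); w=36; im=cv2.resize(g["frame"][v-w:v+w,u-w:u+w,::-1],(400,400),interpolation=cv2.INTER_CUBIC)
    q=(q0-[u-w,v-w]+.5)*400/(2*w); print(q0,u,v);cv2.circle(im,tuple(int(i) for i in q),5,(255,0,0),1); ims.append(im)
cv2.imwrite("pics/g6.png",np.clip(np.hstack(ims)*1.4,0,255).astype(np.uint8))
E
```

```text
t 9.1 tcp [ 0.4434  0.2353 -0.0203] tilt [-0. -0. -1.] jaw deg 5.37 F [-0.  -0.4  0.9] w -0.0001 q [-0.81  0.53  0.24  2.13 -0.25  0.5  -0.28]
 shift tool: [-0.0001 -0.071  -0.0313]
 turn about tool z in units: 0.074 shift after turn:
   [-0.0005 -0.071  -0.0313]
[166.66617385 266.37644328] 166 266
[213.00783708 207.37780986] 213 207
```

View pics/g6.png

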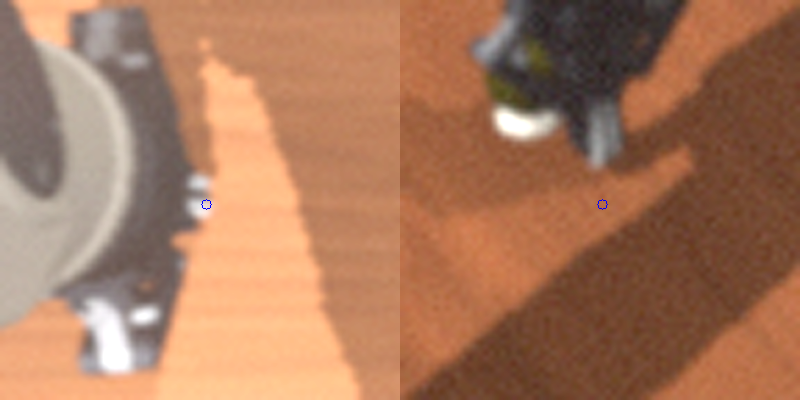

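```bash
python3 - <<'E'
from h import *
gt=grab_frame("top"); gs=grab_frame("side")
k=400/72
t=(130+209/k-.5,230+202/k-.5); s=(177+203/k-.5,171+166/k-.5)
P,e=tri(gt,t,gs,s); print(P,e,P-r.get_obs()["tcp_pos"])
for z in (0.,.005,.01,.015): print(z,plane(gt,t,z)[:2],plane(gs,s,z)[:2])
E
```

```text
[0.4425202 0.2262008 0.0126492] 0.0013903977056174655 [-0.00088519 -0.00915239  0.03284259]
0.0 [0.44366884 0.2291296 ] [0.44883437 0.24188441]
0.005 [0.44345593 0.22783802] [0.4461088  0.23584047]
0.01 [0.44324303 0.22654643] [0.44338323 0.22979654]
0.015 [0.44303013 0.22525485] [0.44065766 0.2237526 ]
```

Request:
{"name": "send_rows", "arguments": {
  "series": [
    [[0,0,0.002],[0,0,0]],
    [[0,0,0.002],[0,0,0]],
    [[0,0,0.001],[0,0,0]],
    [[0,0,0.001],[0,0,0]]
  ]
}}

```text
clock: 9.8
tcp_pos: [0.4433, 0.2354, -0.0263]
orientation: [3.138, 0.147, -0.0]
contact_force: [-0.0, 0.4, -1.1]
grip_width: -0.0002
```

Request:
{"name": "send_rows", "arguments": {
  "series": [
    [[0,0,0.001],[0,0,0]],
    [[0,0,0.001],[0,0,0]],
    [[0,0,0],[0,0,0]]
  ]
}}

```text
clock: 10.18
tcp_pos: [0.4434, 0.2353, -0.0283]
orientation: [3.138, 0.147, -0.0]
contact_force: [0.5, 0.5, 0.0]
grip_width: 0.0001
```

Request:
{"name": "send_rows", "arguments": {
  "series": [
    [[0,0,0.001],[0,0,0]],
    [[0,0,0.001],[0,0,0]],
    [[0,0,0],[0,0,0]]
  ]
}}

```text
clock: 10.55
tcp_pos: [0.4433, 0.2353, -0.0303]
orientation: [3.138, 0.147, -0.0]
contact_force: [0.2, 0.1, -0.1]
grip_width: -0.0004
```

Request:
{"name": "send_rows", "arguments": {
  "series": [
    [[0,0,0.001],[0,0,0]],
    [[0,0,0.001],[0,0,0]],
    [[0,0,0],[0,0,0]]
  ]
}}

```text
clock: 10.92
tcp_pos: [0.4433, 0.2353, -0.0323]
orientation: [3.138, 0.147, -0.0]
contact_force: [-0.8, 0.7, 0.6]
grip_width: 0.0001
```

Request:
{"name": "send_rows", "arguments": {
  "series": [
    [[0,0,0.001],[0,0,0]],
    [[0,0,0.001],[0,0,0]],
    [[0,0,0],[0,0,0]]
  ]
}}

```text
clock: 11.3
tcp_pos: [0.4434, 0.2353, -0.0343]
orientation: [3.138, 0.147, -0.0]
contact_force: [-0.6, 0.5, 0.3]
grip_width: 0.0001
```

Request:
{"name": "send_rows", "arguments": {
  "series": [
    [[0,0,0.001],[0,0,0]],
    [[0,0,0.001],[0,0,0]],
    [[0,0,0],[0,0,0]]
  ]
}}

```text
clock: 11.68
tcp_pos: [0.4433, 0.2353, -0.0363]
orientation: [3.138, 0.147, -0.0]
contact_force: [0.2, -0.1, -0.3]
grip_width: 0.0003
```

Request:
{"name": "send_rows", "arguments": {
  "series": [
    [[0,0,0.001],[0,0,0]],
    [[0,0,0.001],[0,0,0]],
    [[0,0,0],[0,0,0]]
  ]
}}

```text
clock: 12.05
tcp_pos: [0.4435, 0.2354, -0.037]
orientation: [-3.137, -0.147, 0.0]
contact_force: [-4.4, -1.8, 18.2]
grip_width: -0.0001
```

```bash
python3 - <<'E'
from h import *
to((.4367,.306,.011),5)
ims=[]
p=r.get_obs()["tcp_pos"]
for n in ("top","side"):
    g=grab_frame(n); q0=proj(g,p); u,v=(int(i) for i in q0); w=24; im=cv2.resize(g["frame"][v-w:v+w,u-w:u+w,::-1],(400,400),interpolation=cv2.INTER_CUBIC)
    q=(q0-[u-w,v-w]+.5)*400/(2*w); print(q0,u,v);cv2.circle(im,tuple(int(i) for i in q),5,(255,0,0),1); ims.append(im)
cv2.imwrite("pics/g7.png",np.clip(np.hstack(ims)*1.4,0,255).astype(np.uint8))
E
```

```text
t 12.05 tcp [ 0.4435  0.2354 -0.037 ] tilt [-0.     0.001 -1.   ] jaw deg 5.35 F [-4.4 -1.8 18.2] w -0.0001 q [-0.79  0.57  0.22  2.13 -0.27  0.47 -0.27]
 shift tool: [-0.0002 -0.071  -0.0479]
 turn about tool z in units: 0.07 shift after turn:
   [-0.0006 -0.0709 -0.048 ]
[168.55973775 266.6471726 ] 168 266
[213.46081509 211.6025875 ] 213 211
```

View pics/g7.png

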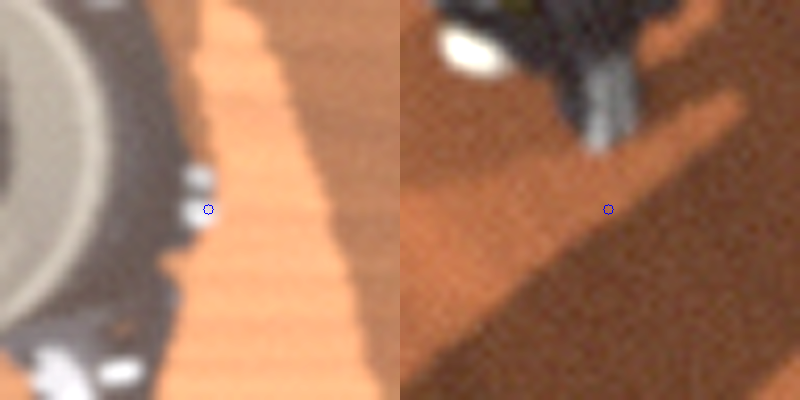

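```bash
python3 - <<'E'
from h import *
gt=grab_frame("top"); gs=grab_frame("side"); p=r.get_obs()["tcp_pos"]
t=(144+213/8.333-.5,242+200/8.333-.5); s=(189+200/8.333-.5,187+150/8.333-.5)
P,e=tri(gt,t,gs,s); print(P,e,P-p)
print(plane(gt,t,0)-p,plane(gs,s,0)-p)
# start frame side: tip estimate
f=np.load("cal.npz")["s"][60:130,60:140,::-1]; cv2.imwrite("pics/s0.png",np.clip(cv2.resize(f,(640,560),interpolation=cv2.INTER_CUBIC)*1.5,0,255).astype(np.uint8))
print("start: tcp proj",proj(gs,(.281,.613,.194)),"z+.037+.013",proj(gs,(.281,.604,.244)))
X=np.array([np.cos(np.radians(65.4)),np.sin(np.radians(65.4)),0]);Y=np.cross([0,0,-1],X)
for s_ in(-1,1):
  print("tool-frame off",proj(gs,np.array([.281,.613,.244])+.009*Y+s_*.043*X),"world off",proj(gs,np.array([.281,.604,.244])+s_*.043*X))
E
```

```text
[ 0.44214588  0.22726168 -0.00347287] 0.005542114443437601 [-0.00132803 -0.00813187  0.03351331]
[ 0.00095944 -0.01034913  0.03698619] [-0.00550887 -0.01072047  0.03698619]
start: tcp proj [104.08100958 108.5647211 ] z+.037+.013 [101.29205916  94.58548604]
tool-frame off [101.64186194  99.46626479] world off [ 99.45250831 100.77769999]
tool-frame off [105.1222571   87.47837859] world off [103.04851988  88.67296637]
```

View pics/s0.png

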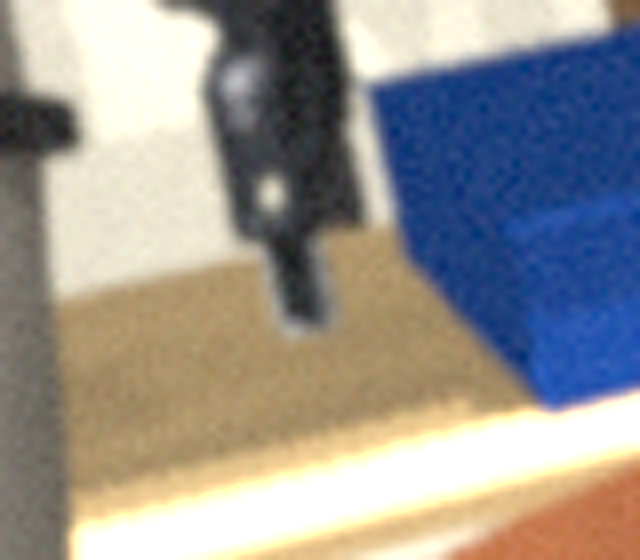

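Contact comes at reported z = -0.037, so the real tip is offset from the reported TCP by about (0, -0.0095, +0.037) m. The start picture fits the same constant offset, so I'll correct for it. Next: rise, open, and go over the ball.

Request:
{"name": "send_rows", "arguments": {
  "series": [
    [[0,0,-0.018],[0,0,0]],
    [[0,0,-0.02],[0,0,0]],
    [[0,0,-0.02],[0,0,0]],
    [[0,0,-0.02],[0,0,0]],
    [[0,-0.02,0],[0,0,0]],
    [[0.0007,-0.03,0],[0,0,0]],
    [[0,-0.03,0],[0,0,0]],
    [[0,0,0],[0,0,0]],
    [[0,0,0],[0,0,0]]
  ],
  "fingers": 0
}}

```text
clock: 13.38
tcp_pos: [0.436, 0.315, 0.0389]
orientation: [3.137, 0.148, -0.002]
contact_force: [1.6, -0.3, -0.0]
grip_width: 0.0854
```

```bash
python3 -c "
from h import *
to((.4367,.3155,-.026),5)"
```

```text
t 13.38 tcp [0.436  0.315  0.0389] tilt [-0.001 -0.001 -1.   ] jaw deg 5.42 F [ 1.6 -0.3 -0. ] w 0.0854 q [-0.97  0.47  0.29  2.02 -0.21  0.67 -0.45]
 shift tool: [ 0.0009 -0.0004  0.0649]
 turn about tool z in units: 0.083 shift after turn:
   [ 0.0008 -0.0004  0.0649]
```

Request:
{"name": "send_rows", "arguments": {
  "series": [
    [[0.0005,0,0.015],[0,0,0]],
    [[0,0,0.015],[0,0,0]],
    [[0,0,0.015],[0,0,0]],
    [[0,0,0.012],[0,0,0]],
    [[0,0,0.008],[0,0,0]],
    [[0,0,0],[0,0,0]]
  ]
}}

```text
clock: 14.12
tcp_pos: [0.4368, 0.3148, -0.0258]
orientation: [3.137, 0.147, -0.001]
contact_force: [0.4, -0.9, 0.1]
grip_width: 0.0852
```

```bash
python3 - <<'E'
from h import *
to((.4367,.3155,-.026),5)
ims=[]
for n,(u,v,w) in (("top",(130,265,36)),("side",(200,180,36))):
    g=grab_frame(n); im=cv2.resize(g["frame"][v-w:v+w,u-w:u+w,::-1],(400,400),interpolation=cv2.INTER_CUBIC); ims.append(im)
cv2.imwrite("pics/g8.png",np.clip(np.hstack(ims)*1.4,0,255).astype(np.uint8))
E
```

```text
t 14.12 tcp [ 0.4368  0.3148 -0.0258] tilt [-0.001 -0.001 -1.   ] jaw deg 5.37 F [ 0.4 -0.9  0.1] w 0.0852 q [-0.93  0.58  0.24  2.04 -0.26  0.54 -0.41]
 shift tool: [-0.0001 -0.0007  0.0002]
 turn about tool z in units: 0.074 shift after turn:
   [-0.0001 -0.0007  0.0002]
```

View pics/g8.png

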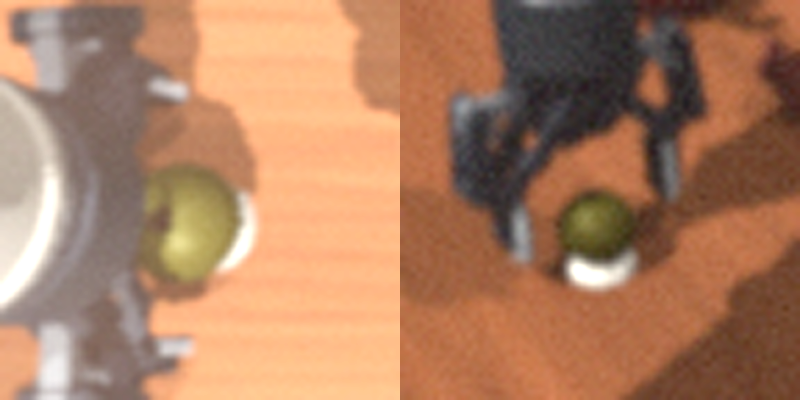

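The fingers now straddle the ball: in the side view the tips are at (522,262) and (672,200) and the ball at (598,222). Closing.

Request:
{"name": "send_rows", "arguments": {
  "series": [
    [[0,0,0],[0,0,0]],
    [[0,0,0],[0,0,0]],
    [[0,0,0],[0,0,0]],
    [[0,0,0],[0,0,0]],
    [[0,0,0],[0,0,0]]
  ],
  "fingers": 255,
  "grip_force": 25
}}

```text
clock: 14.85
tcp_pos: [0.436, 0.3152, -0.0248]
orientation: [3.138, 0.148, -0.003]
contact_force: [-3.1, -0.4, 5.5]
grip_width: 0.0421
```

Request:
{"name": "send_rows", "arguments": {
  "series": [
    [[0,0,-0.01],[0,0,0]],
    [[0,0,-0.02],[0,0,0]],
    [[0,0,-0.03],[0,0,0]],
    [[0,0,-0.03],[0,0,0]],
    [[0,0,-0.03],[0,0,0]],
    [[0,0,-0.02],[0,0,0]],
    [[0,0,0],[0,0,0]]
  ]
}}

```text
clock: 15.72
tcp_pos: [0.4383, 0.3159, 0.1167]
orientation: [-3.135, -0.147, -0.005]
contact_force: [-0.1, -0.3, -0.4]
grip_width: 0.0425
```

```bash
python3 - <<'E'
from h import *
to((.6016,-.2915+.0095,.16-.037),5)
ims=[]
for n,(u,v,w) in (("top",(130,265,50)),("side",(200,160,50))):
    g=grab_frame(n); im=cv2.resize(g["frame"][v-w:v+w,u-w:u+w,::-1],(400,400),interpolation=cv2.INTER_CUBIC); ims.append(im)
cv2.imwrite("pics/g9.png",np.clip(np.hstack(ims)*1.4,0,255).astype(np.uint8))
E
```

```text
t 15.72 tcp [0.4383 0.3159 0.1167] tilt [ 0.003  0.003 -1.   ] jaw deg 5.36 F [-0.1 -0.3 -0.4] w 0.0425 q [-1.01  0.36  0.34  1.98 -0.16  0.83 -0.5 ]
 shift tool: [ 0.1067  0.6106 -0.0076]
 turn about tool z in units: 0.072 shift after turn:
   [ 0.1105  0.6099 -0.0063]
```

View pics/g9.png

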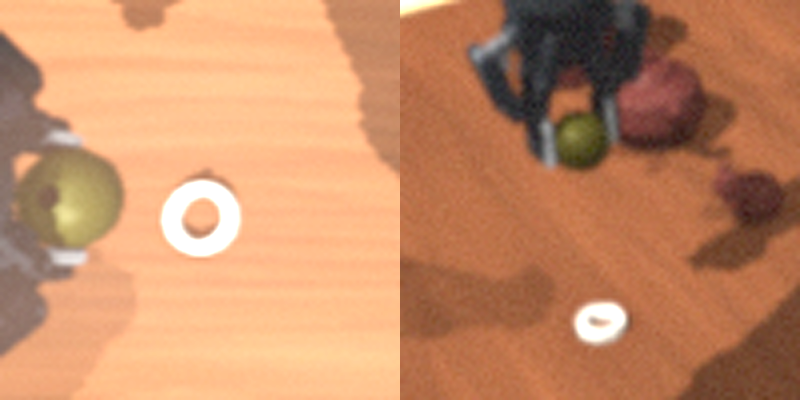

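Request:
{"name": "send_rows", "arguments": {
  "series": [
    [[0.0033,0.02,0],[0,0,0]],
    [[0.0067,0.038,0],[0,0,0]],
    [[0.0067,0.038,0],[0,0,0]],
    [[0.0067,0.038,0],[0,0,0]],
    [[0.0067,0.038,0],[0,0,0]],
    [[0.0067,0.038,0],[0,0,0]],
    [[0.0067,0.038,0],[0,0,0]],
    [[0.0067,0.038,0],[0,0,0]],
    [[0.0067,0.038,0],[0,0,0]],
    [[0.0067,0.038,0],[0,0,0]],
    [[0.0067,0.038,0],[0,0,0]],
    [[0.0067,0.038,0],[0,0,0]],
    [[0.0067,0.038,0],[0,0,0]],
    [[0.0067,0.038,0],[0,0,0]],
    [[0.0067,0.038,0],[0,0,0]],
    [[0.0067,0.038,0],[0,0,0]],
    [[0.0033,0.02,0],[0,0,0]],
    [[0,0,0],[0,0,0]],
    [[0,0,0],[0,0,0]]
  ]
}}

```text
clock: 18.2
tcp_pos: [0.6005, -0.2804, 0.1142]
orientation: [-3.136, -0.149, 0.001]
contact_force: [0.2, -0.0, -0.2]
grip_width: 0.0422
```

```bash
python3 - <<'E'
from h import *
gt=grab_frame("top"); gs=grab_frame("side")
P,e=tri(gt,(97,264),gs,(194.5,144.5)); print("held ball rel reported tcp",P,e,P-np.array([.4383,.3159,.1167]))
to((.6016,-.2915+.0095,.12),5)
ims=[]
for g,(u,v,w) in ((gt,(425,190,60)),(gs,(380,230,80))):
    im=cv2.resize(g["frame"][v-w:v+w,u-w:u+w,::-1],(400,400),interpolation=cv2.INTER_CUBIC); ims.append(im)
cv2.imwrite("pics/p1.png",np.clip(np.hstack(ims)*1.2,0,255).astype(np.uint8))
E
```

```text
held ball rel reported tcp [0.43928602 0.30844557 0.16488514] 0.0009807797614714779 [ 0.00098602 -0.00745443  0.04818514]
t 18.3 tcp [ 0.6009 -0.2801  0.1146] tilt [-0.     0.001 -1.   ] jaw deg 5.5 F [-0.3  0.7 -0.3] w 0.0424 q [ 0.02  0.57  0.46  1.68 -0.3   0.96  0.69]
 shift tool: [ 0.0005  0.002  -0.0054]
 turn about tool z in units: 0.1 shift after turn:
   [ 0.0005  0.002  -0.0054]
```

View pics/p1.png

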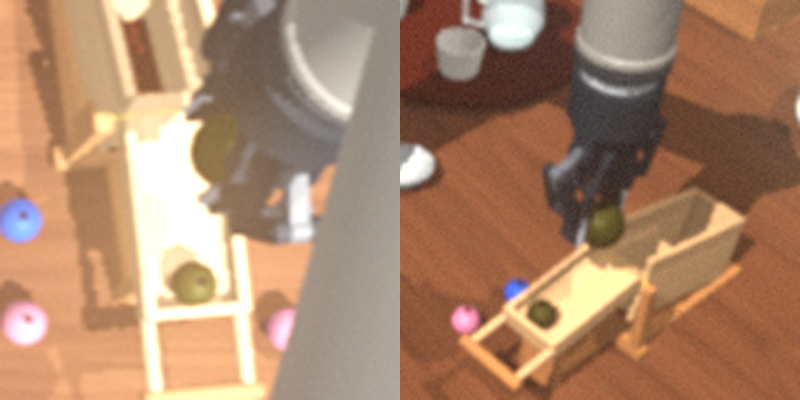

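```bash
python3 - <<'E'
from h import *
gt=grab_frame("top"); gs=grab_frame("side"); p=r.get_obs()["tcp_pos"]
t=(365+233/3.333-.5,130+147/3.333-.5); s=(300+204/2.5-.5,150+226/2.5-.5)
P,e=tri(gt,t,gs,s); print(P,e,P-p)
for z in(.155,.16,.165): print(z,plane(gs,s,z)-p,plane(gt,t,z)-p)
ims=[]
for g,(u,v,w) in ((gt,(430,175,30)),(gs,(380,235,30))):
    im=cv2.resize(g["frame"][v-w:v+w,u-w:u+w,::-1],(400,400),interpolation=cv2.INTER_CUBIC); ims.append(im)
cv2.imwrite("pics/p2.png",np.clip(np.hstack(ims)*1.3,0,255).astype(np.uint8))
E
```

```text
[ 0.60435643 -0.29218399  0.16420196] 0.0010043942885515497 [ 0.00329818 -0.01161437  0.04937339]
0.155 [ 0.01094156 -0.00481124  0.04017144] [ 0.00623968 -0.01550337  0.04017144]
0.16 [ 0.00647356 -0.00846375  0.04517144] [ 0.00488962 -0.013554    0.04517144]
0.165 [ 0.00200556 -0.01211625  0.05017144] [ 0.00353957 -0.01160463  0.05017144]
```

View pics/p2.png

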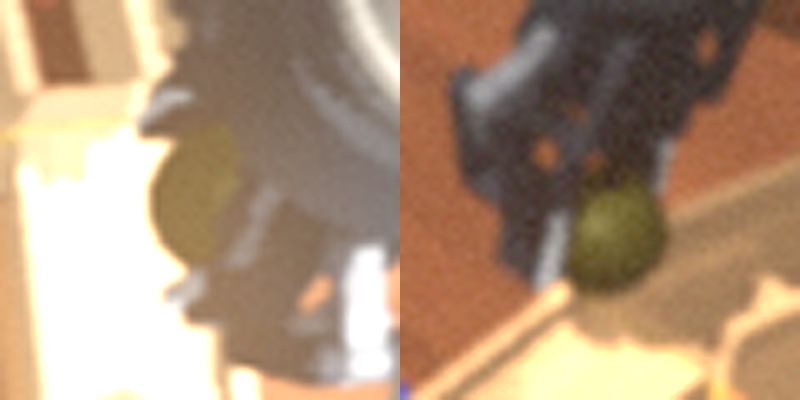

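Request:
{"name": "send_rows", "arguments": {
  "series": [
    [[0,0,0.01],[0,0,0]],
    [[0,0,0.015],[0,0,0]],
    [[0,0,0.012],[0,0,0]],
    [[0,0,0.008],[0,0,0]],
    [[0,0,0],[0,0,0]],
    [[0,0,0],[0,0,0]]
  ]
}}

```text
clock: 19.15
tcp_pos: [0.6011, -0.2825, 0.0701]
orientation: [3.138, 0.147, 0.001]
contact_force: [0.4, 0.6, 0.6]
grip_width: 0.0423
```

```bash
python3 - <<'E'
from h import *
gt=grab_frame("top"); gs=grab_frame("side"); p=r.get_obs()["tcp_pos"]
to((.6016,-.2915+.0095,.06),5)
ims=[]
for g,(u,v,w) in ((gt,(425,190,40)),(gs,(380,250,40))):
    im=cv2.resize(g["frame"][v-w:v+w,u-w:u+w,::-1],(400,400),interpolation=cv2.INTER_CUBIC)
    q=(proj(g,p+np.array([.002,-.0095,.0485]))-[u-w,v-w]+.5)*5; cv2.circle(im,tuple(int(i) for i in q),4,(255,0,0),1); ims.append(im)
cv2.imwrite("pics/p3.png",np.clip(np.hstack(ims)*1.1,0,255).astype(np.uint8))
E
```

```text
t 19.25 tcp [ 0.6012 -0.2824  0.0703] tilt [ 0.001 -0.    -1.   ] jaw deg 5.37 F [-0.5 -0.  -0.4] w 0.0421 q [ 0.04  0.62  0.43  1.71 -0.32  0.88  0.71]
 shift tool: [ 0.0004 -0.0004  0.0103]
 turn about tool z in units: 0.074 shift after turn:
   [ 0.0004 -0.0004  0.0103]
```

View pics/p3.png

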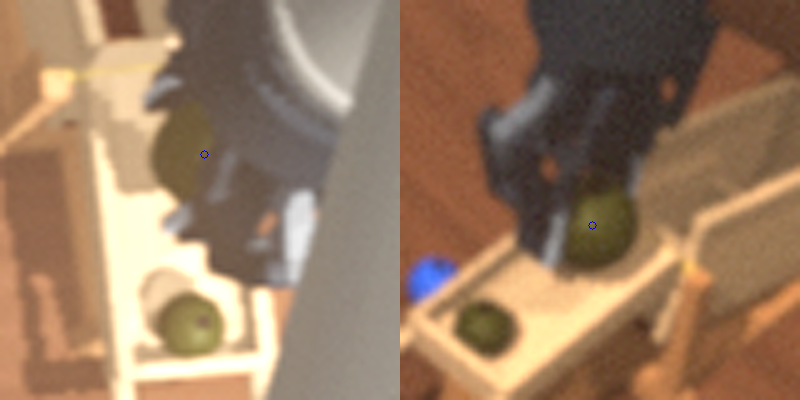

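Request:
{"name": "send_rows", "arguments": {
  "series": [
    [[0,-0.003,0.004],[0,0,0]],
    [[0,0,0.004],[0,0,0]],
    [[0,0,0.002],[0,0,0]],
    [[0,0,0],[0,0,0]]
  ]
}}

```text
clock: 19.75
tcp_pos: [0.6004, -0.2791, 0.0595]
orientation: [-3.138, -0.147, 0.001]
contact_force: [0.0, -0.1, -0.4]
grip_width: 0.0424
```

```bash
python3 - <<'E'
from h import *
gt=grab_frame("top"); gs=grab_frame("side"); p=r.get_obs()["tcp_pos"]
to((.6016,-.2915+.0095,.06),5)
ims=[]
for g,(u,v,w) in ((gt,(425,190,40)),(gs,(380,250,40))):
    im=cv2.resize(g["frame"][v-w:v+w,u-w:u+w,::-1],(400,400),interpolation=cv2.INTER_CUBIC)
    ims.append(im)
cv2.imwrite("pics/p4.png",np.clip(np.hstack(ims)*1.1,0,255).astype(np.uint8))
E
```

```text
t 19.85 tcp [ 0.6006 -0.2793  0.0598] tilt [ 0. -0. -1.] jaw deg 5.37 F [-0.3 -0.9 -0.4] w 0.0426 q [ 0.04  0.63  0.43  1.72 -0.33  0.86  0.71]
 shift tool: [ 0.0007  0.0028 -0.0002]
 turn about tool z in units: 0.074 shift after turn:
   [ 0.0008  0.0028 -0.0002]
```

View pics/p4.png

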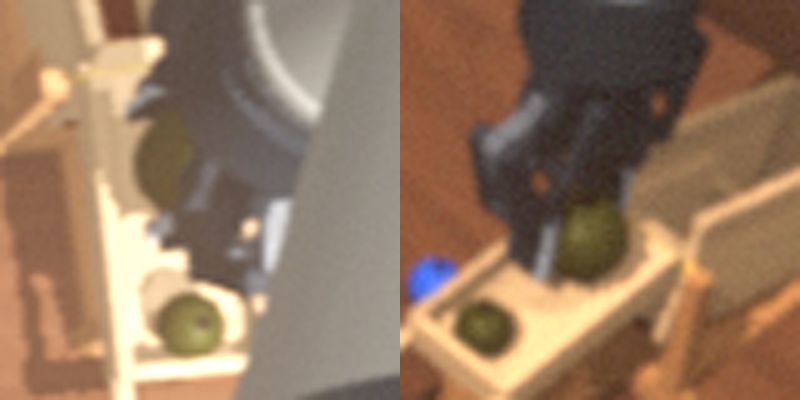

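Request:
{"name": "send_rows", "arguments": {
  "series": [
    [[0,0,0.001],[0,0,0]],
    [[0,0,0.001],[0,0,0]],
    [[0,0,0],[0,0,0]]
  ]
}}

```text
clock: 20.23
tcp_pos: [0.6005, -0.2792, 0.0577]
orientation: [-3.138, -0.147, 0.0]
contact_force: [0.4, -0.8, -0.1]
grip_width: 0.0421
```

Request:
{"name": "send_rows", "arguments": {
  "series": [
    [[0,0,0.001],[0,0,0]],
    [[0,0,0.001],[0,0,0]],
    [[0,0,0],[0,0,0]]
  ]
}}

```text
clock: 20.6
tcp_pos: [0.6005, -0.2791, 0.0557]
orientation: [-3.138, -0.147, 0.0]
contact_force: [-0.5, -0.5, 0.6]
grip_width: 0.0425
```

Request:
{"name": "send_rows", "arguments": {
  "series": [
    [[0,0,0.001],[0,0,0]],
    [[0,0,0],[0,0,0]],
    [[0,0,0.001],[0,0,0]],
    [[0,0,0],[0,0,0]]
  ]
}}

```text
clock: 21.1
tcp_pos: [0.6005, -0.2792, 0.0537]
orientation: [-3.138, -0.147, 0.0]
contact_force: [0.5, -0.5, 0.4]
grip_width: 0.0422
```

Request:
{"name": "send_rows", "arguments": {
  "series": [
    [[0,0,0],[0,0,0]],
    [[0,0,0],[0,0,0]],
    [[0,0,0],[0,0,0]]
  ],
  "fingers": 85
}}

```text
clock: 21.48
tcp_pos: [0.6006, -0.2792, 0.0538]
orientation: [3.138, 0.147, 0.0]
contact_force: [-0.0, -1.1, -0.6]
grip_width: 0.0571
```

```bash
python3 - <<'E'
from h import *
gt=grab_frame("top"); gs=grab_frame("side"); p=r.get_obs()["tcp_pos"]
to((.6016,-.2915+.0095,.06),5)
ims=[]
for g,(u,v,w) in ((gt,(425,190,40)),(gs,(380,250,40))):
    im=cv2.resize(g["frame"][v-w:v+w,u-w:u+w,::-1],(400,400),interpolation=cv2.INTER_CUBIC)
    ims.append(im)
cv2.imwrite("pics/p5.png",np.clip(np.hstack(ims)*1.1,0,255).astype(np.uint8))
E
```

```text
t 21.57 tcp [ 0.6006 -0.2792  0.0538] tilt [ 0.  0. -1.] jaw deg 5.38 F [-0.7  0.1  0.6] w 0.0571 q [ 0.05  0.64  0.42  1.72 -0.33  0.85  0.71]
 shift tool: [ 0.0007  0.0029 -0.0062]
 turn about tool z in units: 0.075 shift after turn:
   [ 0.0007  0.0029 -0.0062]
```

View pics/p5.png

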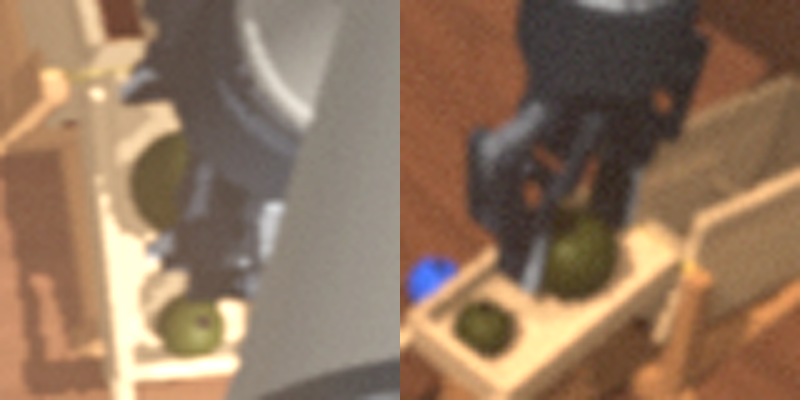

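Request:
{"name": "send_rows", "arguments": {
  "series": [
    [[0,0,-0.01],[0,0,0]],
    [[0,0,-0.02],[0,0,0]],
    [[0,0,-0.03],[0,0,0]],
    [[0,0,-0.03],[0,0,0]],
    [[-0.03,0.002,0],[0,0,0]],
    [[-0.035,0,0],[0,0,0]],
    [[-0.03,0,0],[0,0,0]],
    [[-0.03,0,0],[0,0,0]],
    [[0,0,0],[0,0,0]],
    [[0,0,0],[0,0,0]]
  ]
}}

```text
clock: 22.82
tcp_pos: [0.4776, -0.293, 0.145]
orientation: [3.138, 0.148, 0.004]
contact_force: [0.6, -0.6, 0.4]
grip_width: 0.0566
```

Request:
{"name": "send_rows", "arguments": {
  "series": [
    [[0,0,0.015],[0,0,0]],
    [[0,0,0.01],[0,0,0]],
    [[0,0,0],[0,0,0]]
  ],
  "fingers": 147
}}

```text
clock: 23.2
tcp_pos: [0.4756, -0.2923, 0.1172]
orientation: [-3.137, -0.148, 0.004]
contact_force: [0.3, -0.2, 0.2]
grip_width: 0.0363
```

```bash
python3 - <<'E'
from h import *
gt=grab_frame("top"); gs=grab_frame("side"); p=r.get_obs()["tcp_pos"]
to((.474,-.291,.12-.037),5)
ims=[]
for g,(u,v,w) in ((gt,(425,205,50)),(gs,(360,250,50))):
    im=cv2.resize(g["frame"][v-w:v+w,u-w:u+w,::-1],(400,400),interpolation=cv2.INTER_CUBIC)
    q=(proj(g,p+np.array([.0015,-.0105,.037]))-[u-w,v-w]+.5)*4; cv2.circle(im,tuple(int(i) for i in q),4,(255,0,0),1)
    ims.append(im)
cv2.imwrite("pics/b1.png",np.clip(np.hstack(ims)*1.1,0,255).astype(np.uint8))
E
```

```text
t 23.3 tcp [ 0.4762 -0.2929  0.1184] tilt [-0.001  0.    -1.   ] jaw deg 5.37 F [ 0.1 -0.2 -0.4] w 0.0364 q [ 0.05  0.41  0.49  1.93 -0.25  0.86  0.77]
 shift tool: [-0.002  -0.0021  0.0354]
 turn about tool z in units: 0.075 shift after turn:
   [-0.0021 -0.0021  0.0354]
```

View pics/b1.png

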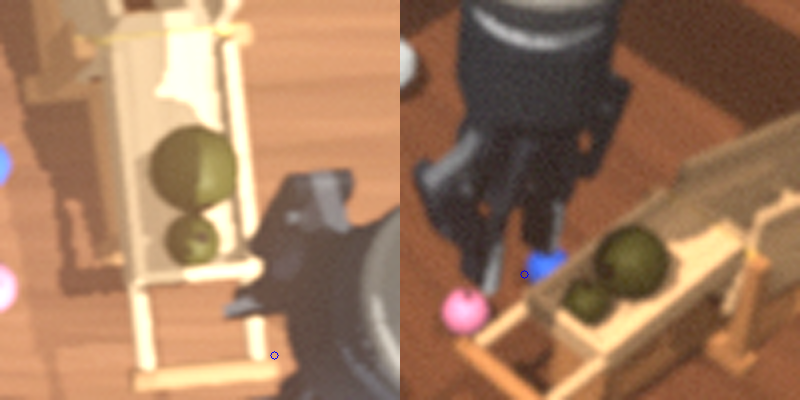

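```bash
python3 - <<'E'
from h import *
gt=grab_frame("top"); gs=grab_frame("side"); p=r.get_obs()["tcp_pos"]
real=p+np.array([.0015,-.0105,.037])
a=np.radians(5.4);X=np.array([np.cos(a),np.sin(a),0]);Y=np.array([-np.sin(a),np.cos(a),0])
ims=[]
for g,(u,v,w) in ((gt,(440,220,25)),(gs,(340,255,25))):
    im=cv2.resize(g["frame"][v-w:v+w,u-w:u+w,::-1],(400,400),interpolation=cv2.INTER_CUBIC)
    for sx in (-1,1):
        for sy in (-1,1):
            for h,c in ((.018,(255,0,0)),(.03,(0,255,0))):
                q=(proj(g,real+X*sx*h+Y*sy*.011+[0,0,.007])-[u-w,v-w]+.5)*8; cv2.circle(im,tuple(int(i) for i in q),4,c,1)
    ims.append(im)
cv2.imwrite("pics/b2.png",np.clip(np.hstack(ims)*1.3,0,255).astype(np.uint8))
E
```

```text
(no output)
```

View pics/b2.png

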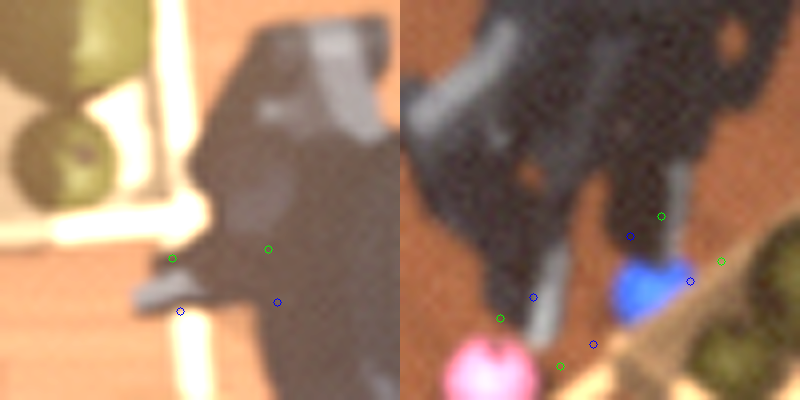

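```bash
python3 - <<'E'
from h import *
gt=grab_frame("top"); gs=grab_frame("side"); p=r.get_obs()["tcp_pos"]
real=p+np.array([.0015,-.0105,.037+.007])
def J(g): return np.c_[[ (proj(g,real+np.eye(3)[i]*.001)-proj(g,real)) for i in range(3)]].T
print(J(gt),J(gs))
A=np.r_[J(gt),J(gs)]; b=np.array([-4,0,-3.7,-1.8])
x=np.linalg.lstsq(A,b,rcond=None)[0]; print(x,A@x-b)
E
```

```text
[[-0.03728363 -0.55831456  0.22231332]
 [-0.56039299 -0.00113328 -0.05476159]] [[ 0.36641875 -0.30605987  0.04311076]
 [-0.18869979 -0.2833216  -0.33700798]]
[-1.19196984  7.89336538  0.05301615] [-0.35075367  0.65612294  0.84968313 -0.22930335]
```

Request:
{"name": "send_rows", "arguments": {
  "series": [
    [[0,0.006,0.01],[0,0,0]],
    [[0,0,0.02],[0,0,0]],
    [[0,0,0.015],[0,0,0]],
    [[0,0,0.005],[0,0,0]],
    [[0,0,0],[0,0,0]]
  ]
}}

```text
clock: 24.12
tcp_pos: [0.4767, -0.2989, 0.0685]
orientation: [-3.138, -0.147, 0.001]
contact_force: [-0.3, -0.5, -0.5]
grip_width: 0.0364
```

```bash
python3 - <<'E'
from h import *
gt=grab_frame("top"); gs=grab_frame("side"); p=r.get_obs()["tcp_pos"]
to((.4756,-.302+.003,.058-.037),5)
real=p+np.array([.0,-.003,.037])
a=np.radians(5.4);X=np.array([np.cos(a),np.sin(a),0]);Y=np.array([-np.sin(a),np.cos(a),0])
ims=[]
for g,(u,v,w) in ((gt,(430,230,25)),(gs,(340,280,25))):
    im=cv2.resize(g["frame"][v-w:v+w,u-w:u+w,::-1],(400,400),interpolation=cv2.INTER_CUBIC)
    for sx in (-1,1):
        for sy in (-1,1):
            for h,c in ((.018,(255,0,0)),(.03,(0,255,0))):
                q=(proj(g,real+X*sx*h+Y*sy*.011+[0,0,.007])-[u-w,v-w]+.5)*8; cv2.circle(im,tuple(int(i) for i in q),4,c,1)
    ims.append(im)
cv2.imwrite("pics/b3.png",np.clip(np.hstack(ims)*1.3,0,255).astype(np.uint8))
E
```

```text
t 24.23 tcp [ 0.4772 -0.2991  0.0692] tilt [ 0.001 -0.    -1.   ] jaw deg 5.37 F [ 0.1 -0.5 -0.3] w 0.0366 q [ 0.1   0.48  0.46  1.96 -0.3   0.77  0.82]
 shift tool: [-0.0016 -0.0003  0.0482]
 turn about tool z in units: 0.074 shift after turn:
   [-0.0016 -0.0003  0.0482]
```

View pics/b3.png

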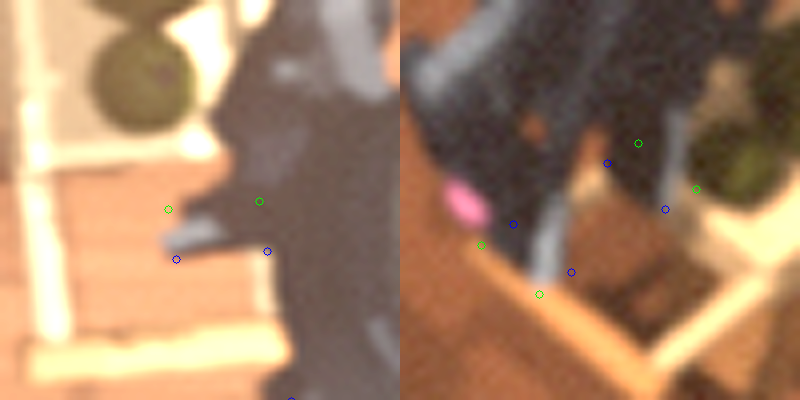

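Request:
{"name": "send_rows", "arguments": {
  "series": [
    [[-0.0015,0,0.01],[0,0,0]],
    [[0,0,0.01],[0,0,0]],
    [[0,0,0.01],[0,0,0]],
    [[0,0,0],[0,0,0]]
  ]
}}

```text
clock: 24.72
tcp_pos: [0.4746, -0.2986, 0.0377]
orientation: [-3.137, -0.147, 0.003]
contact_force: [0.0, -0.2, -0.6]
grip_width: 0.0362
```

Request:
{"name": "send_rows", "arguments": {
  "series": [
    [[0,0,0.007],[0,0,0]],
    [[0,0,0.007],[0,0,0]],
    [[0,0,0.004],[0,0,0]],
    [[0,0,0],[0,0,0]]
  ]
}}

```text
clock: 25.22
tcp_pos: [0.4751, -0.2989, 0.0204]
orientation: [-3.138, -0.147, 0.001]
contact_force: [-0.8, -0.2, 1.1]
grip_width: 0.0358
```

```bash
python3 - <<'E'
from h import *
gt=grab_frame("top"); gs=grab_frame("side"); p=r.get_obs()["tcp_pos"]
to((.4756,-.302+.003,.058-.037),5)
ims=[]
for g,(u,v,w) in ((gt,(425,215,40)),(gs,(345,285,35))):
    im=cv2.resize(g["frame"][v-w:v+w,u-w:u+w,::-1],(400,400),interpolation=cv2.INTER_CUBIC)
    ims.append(im)
cv2.imwrite("pics/b4.png",np.clip(np.hstack(ims)*1.3,0,255).astype(np.uint8))
E
```

```text
t 25.32 tcp [ 0.4755 -0.2991  0.0209] tilt [ 0. -0. -1.] jaw deg 5.37 F [-0.2 -0.6 -0. ] w 0.036 q [ 0.13  0.55  0.41  1.98 -0.35  0.67  0.86]
 shift tool: [ 0.0002 -0.0001 -0.0001]
 turn about tool z in units: 0.074 shift after turn:
   [ 0.0002 -0.0001 -0.0001]
```

View pics/b4.png

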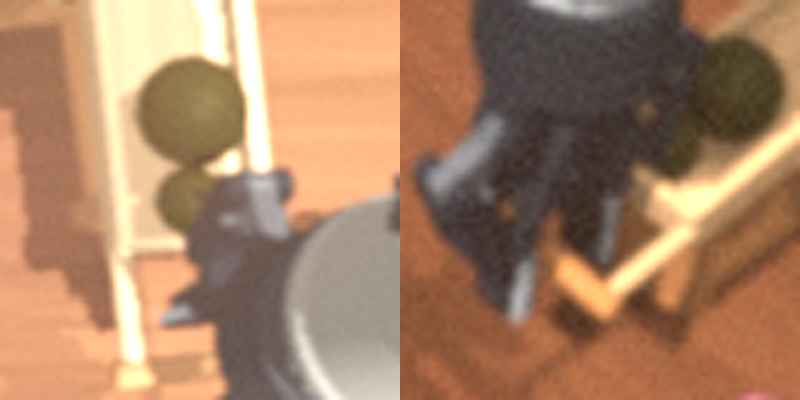

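The bar lies between the two fingers. I'll close on it with enough force to hold.

Request:
{"name": "send_rows", "arguments": {
  "series": [
    [[0,0,0],[0,0,0]],
    [[0,0,0],[0,0,0]],
    [[0,0,0],[0,0,0]],
    [[0,0,0],[0,0,0]]
  ],
  "fingers": 255,
  "grip_force": 40
}}

```text
clock: 25.82
tcp_pos: [0.4765, -0.2991, 0.0212]
orientation: [3.138, 0.148, 0.003]
contact_force: [4.3, 0.1, 0.2]
grip_width: 0.0105
```

```bash
python3 - <<'E'
from h import *
to((.4756,-.302+.003,.058-.037),5)
Rr=np.hypot(171,17); ph=np.arctan2(17,171)
prev=None
for t in np.arange(0,.86,.05):
    x=-Rr*np.cos(t-ph); z=88+Rr*np.sin(t-ph)
    if prev: print(round(t,2),round((x-prev[0])/1000,4),round(-(z-prev[1])/1000,4),round(x+171,1),round(z-71,1))
    prev=(x,z)
E
```

```text
t 25.82 tcp [ 0.4765 -0.2991  0.0212] tilt [ 0.002 -0.    -1.   ] jaw deg 5.4 F [4.3 0.1 0.2] w 0.0105 q [ 0.13  0.55  0.41  1.98 -0.35  0.67  0.86]
 shift tool: [-0.0009 -0.0002  0.0002]
 turn about tool z in units: 0.08 shift after turn:
   [-0.0009 -0.0001  0.0002]
0.05 -0.0006 -0.0086 -0.6 8.6
0.1 -0.0002 -0.0086 -0.8 17.2
0.15 0.0002 -0.0086 -0.6 25.7
0.2 0.0007 -0.0086 0.0 34.3
0.25 0.0011 -0.0085 1.1 42.8
0.3 0.0015 -0.0085 2.6 51.3
0.35 0.0019 -0.0084 4.5 59.7
0.4 0.0023 -0.0083 6.9 67.9
0.45 0.0028 -0.0081 9.6 76.1
0.5 0.0032 -0.008 12.8 84.1
0.55 0.0035 -0.0078 16.3 91.9
0.6 0.0039 -0.0076 20.3 99.5
0.65 0.0043 -0.0074 24.6 107.0
0.7 0.0047 -0.0072 29.3 114.2
0.75 0.005 -0.007 34.3 121.1
0.8 0.0054 -0.0067 39.7 127.8
0.85 0.0057 -0.0064 45.4 134.2
```

The bar is gripped at 10.5 mm opening. Lifting along the arc now, slowly once past level.

Request:
{"name": "send_rows", "arguments": {
  "series": [
    [[0,0,-0.0086],[0,0,0]],
    [[0,0,-0.0086],[0,0,0]],
    [[0.0002,0,-0.0086],[0,0,0]],
    [[0.0003,0,-0.0043],[0,0,0]],
    [[0.0004,0,-0.0043],[0,0,0]],
    [[0.0005,0,-0.0043],[0,0,0]],
    [[0.0006,0,-0.0043],[0,0,0]],
    [[0.0007,0,-0.0043],[0,0,0]],
    [[0.0008,0,-0.0043],[0,0,0]],
    [[0.0009,0,-0.0042],[0,0,0]],
    [[0.001,0,-0.0042],[0,0,0]]
  ]
}}

```text
clock: 27.2
tcp_pos: [0.4806, -0.2986, 0.0809]
orientation: [3.138, 0.147, -0.0]
contact_force: [5.2, -1.5, -4.2]
grip_width: 0.0106
```

```bash
cat > look.py <<'E'
from h import *
import sys
gt=grab_frame("top"); gs=grab_frame("side"); p=r.get_obs()["tcp_pos"]
to((.4756,-.302+.003,.058-.037),5)
ims=[]
for g,(u,v,w) in ((gt,(420,170,80)),(gs,(380,255,80))):
    ims.append(cv2.resize(g["frame"][v-w:v+w,u-w:u+w,::-1],(400,400),interpolation=cv2.INTER_CUBIC))
cv2.imwrite(sys.argv[1],np.clip(np.hstack(ims)*1.2,0,255).astype(np.uint8))
E
python3 look.py pics/l1.png
```

```text
t 27.3 tcp [ 0.4807 -0.2985  0.081 ] tilt [-0. -0. -1.] jaw deg 5.38 F [ 4.8 -2.  -3. ] w 0.0099 q [ 0.09  0.47  0.47  1.95 -0.29  0.79  0.81]
 shift tool: [-0.0051 -0.      0.06  ]
 turn about tool z in units: 0.075 shift after turn:
   [-0.0051  0.      0.06  ]
```

View pics/l1.png

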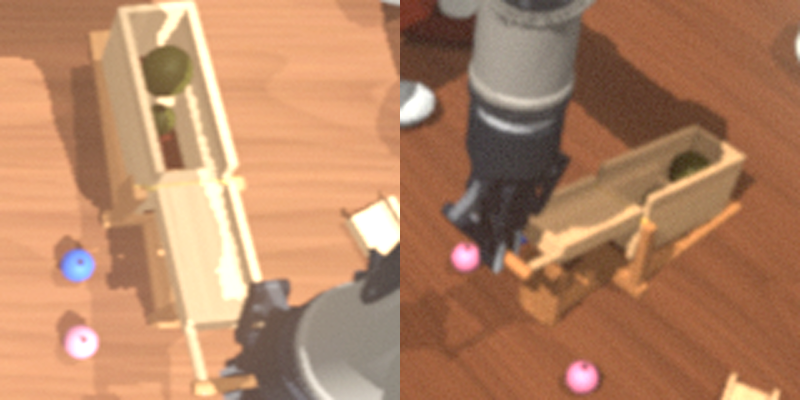

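Both balls have already rolled out, with the small one in the slot area and the large one at the foot. I'll raise the tray to about 0.62 rad to be sure it empties.

Request:
{"name": "send_rows", "arguments": {
  "series": [
    [[0.0023,0,-0.0083],[0,0,0]],
    [[0.0028,0,-0.0081],[0,0,0]],
    [[0.0032,0,-0.008],[0,0,0]],
    [[0.0035,0,-0.0078],[0,0,0]],
    [[0.0039,0,-0.0076],[0,0,0]],
    [[0.002,0,-0.0037],[0,0,0]],
    [[0,0,0],[0,0,0]],
    [[0,0,0],[0,0,0]]
  ]
}}

```text
clock: 28.3
tcp_pos: [0.4969, -0.297, 0.1241]
orientation: [-3.137, -0.146, 0.003]
contact_force: [-5.0, -0.9, 1.9]
grip_width: 0.0104
```

```bash
python3 look.py pics/l2.png; python3 - <<'E'
from h import *
gt=grab_frame("top");gs=grab_frame("side")
a=np.radians(4.8); H=np.array([.6464,-.2877])
for n,x,z in (("small",.070,.044),("large",.124,.040)):
    p=np.r_[H+x*np.array([np.cos(a),np.sin(a)]),z]
    q=(proj(gt,p)-[340,90]+.5)*2.5; s=(proj(gs,p)-[300,175]+.5)*2.5; print(n,q,s+[400,0])
E
```

```text
t 28.4 tcp [ 0.4969 -0.297   0.1241] tilt [-0.002  0.001 -1.   ] jaw deg 5.32 F [-5.7 -0.5  1.5] w 0.0103 q [ 0.05  0.43  0.49  1.88 -0.26  0.89  0.76]
 shift tool: [-2.120e-02  1.000e-04  1.031e-01]
 turn about tool z in units: 0.064 shift after turn:
   [-0.0214  0.0002  0.1031]
small [165.3465486  121.38176694] [661.36316273 204.84736339]
large [155.7410887   64.26762892] [694.52088808 184.85879393]
```

View pics/l2.png

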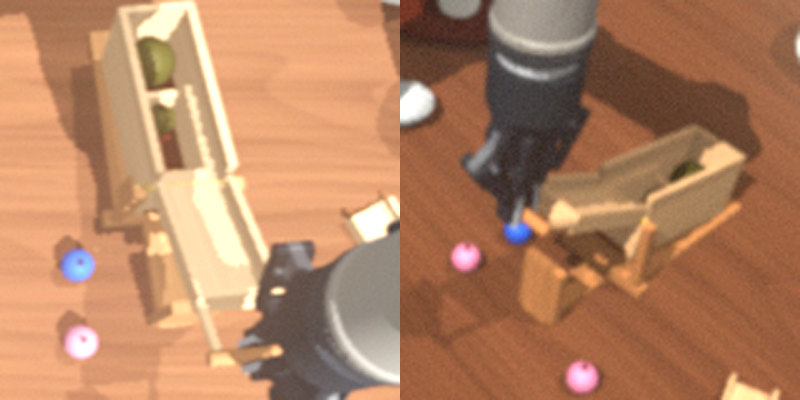

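Both balls are at the expected spots: the small at (163,121) against a predicted (165,121), and the large at (154,62) against (156,64). Lowering the tray along the same arc.

Request:
{"name": "send_rows", "arguments": {
  "series": [
    [[-0.002,0,0.0037],[0,0,0]],
    [[-0.0039,0,0.0076],[0,0,0]],
    [[-0.0035,0,0.0078],[0,0,0]],
    [[-0.0032,0,0.008],[0,0,0]],
    [[-0.0028,0,0.0081],[0,0,0]],
    [[-0.0023,0,0.0083],[0,0,0]],
    [[-0.0019,0,0.0084],[0,0,0]],
    [[-0.0015,0,0.0085],[0,0,0]],
    [[-0.0011,0,0.0085],[0,0,0]],
    [[-0.0007,0,0.0086],[0,0,0]],
    [[-0.0002,0,0.0086],[0,0,0]],
    [[0,0,0.0086],[0,0,0]],
    [[0,0,0.004],[0,0,0]],
    [[0,0,0.003],[0,0,0]],
    [[0,0,0],[0,0,0]],
    [[0,0,0],[0,0,0]]
  ]
}}

```text
clock: 30.5
tcp_pos: [0.4765, -0.299, 0.0229]
orientation: [3.138, 0.148, 0.003]
contact_force: [4.2, -1.4, -0.2]
grip_width: 0.01
```

```bash
python3 look.py pics/l3.png
```

```text
t 30.6 tcp [ 0.4765 -0.299   0.023 ] tilt [ 0.002 -0.    -1.   ] jaw deg 5.4 F [ 5.2 -0.8  0. ] w 0.0097 q [ 0.13  0.55  0.42  1.98 -0.35  0.67  0.86]
 shift tool: [-0.0009 -0.0001  0.002 ]
 turn about tool z in units: 0.08 shift after turn:
   [-0.0009 -0.0001  0.002 ]
```

View pics/l3.png

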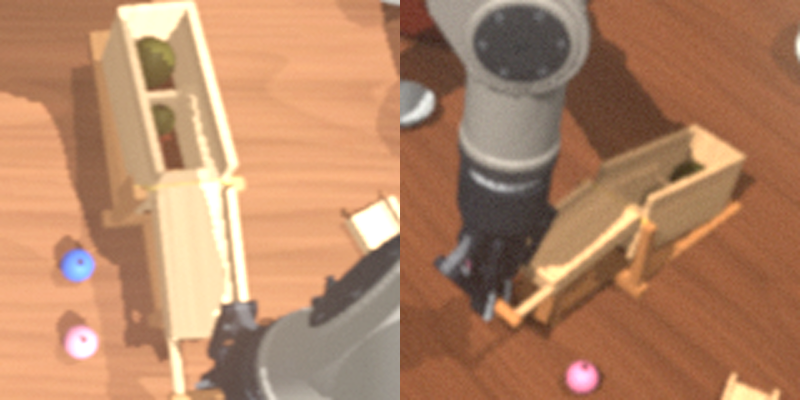

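Request:
{"name": "send_rows", "arguments": {
  "series": [
    [[0,0,0.001],[0,0,0]],
    [[0,0,0.001],[0,0,0]],
    [[0,0,0],[0,0,0]]
  ]
}}

```text
clock: 30.98
tcp_pos: [0.4767, -0.299, 0.0218]
orientation: [3.138, 0.148, 0.004]
contact_force: [3.1, 1.6, 9.1]
grip_width: 0.0105
```

Request:
{"name": "send_rows", "arguments": {
  "series": [
    [[0,0,0],[0,0,0]],
    [[0,0,0],[0,0,0]],
    [[0,0,0],[0,0,0]],
    [[0,0,0],[0,0,0]]
  ],
  "fingers": 147
}}

```text
clock: 31.48
tcp_pos: [0.4749, -0.2988, 0.0203]
orientation: [-3.138, -0.147, 0.001]
contact_force: [1.2, 0.2, 1.0]
grip_width: 0.036
```

Request:
{"name": "send_rows", "arguments": {
  "series": [
    [[0,0,-0.008],[0,0,0]],
    [[0,0,-0.01],[0,0,0]],
    [[0,0,-0.02],[0,0,0]],
    [[0,0,-0.03],[0,0,0]],
    [[0,0,-0.03],[0,0,0]],
    [[0,0,-0.03],[0,0,0]],
    [[-0.03,0,-0.02],[0,0,0]],
    [[0,-0.03,0],[0,0,0]],
    [[0,-0.04,0],[0,0,0]],
    [[0,-0.04,0],[0,0,0]],
    [[0,-0.04,0],[0,0,0]],
    [[0,-0.04,0],[0,0,0]],
    [[0,0,0],[0,0,0]]
  ]
}}

```text
clock: 33.1
tcp_pos: [0.4277, -0.11, 0.1692]
orientation: [-3.137, -0.155, -0.001]
contact_force: [0.0, -1.0, -0.7]
grip_width: 0.0361
```

```bash
python3 look.py pics/l4.png
```

```text
t 33.2 tcp [ 0.428  -0.113   0.1692] tilt [ 0.001 -0.    -1.   ] jaw deg 5.4 F [ 0.4 -0.8  0.2] w 0.036 q [-0.3   0.12  0.45  2.14 -0.06  0.9   0.29]
 shift tool: [0.0297 0.1897 0.1483]
 turn about tool z in units: 0.08 shift after turn:
   [0.0312 0.1895 0.1482]
```

View pics/l4.png

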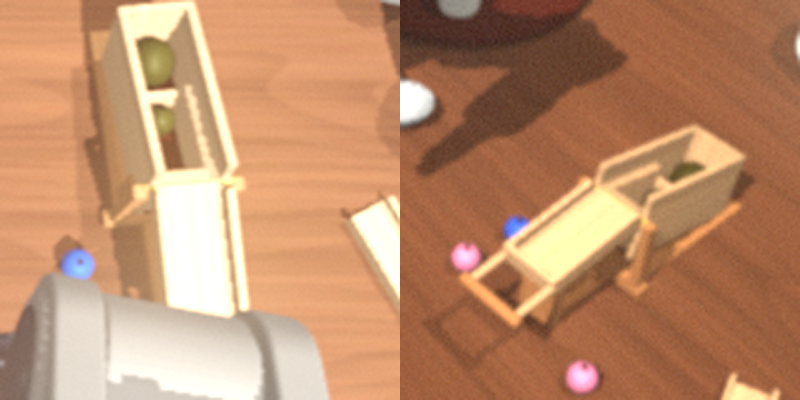

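The side view shows the tray down and empty, with the bar ends at the starting pixels (465,278) and (518,322). The small ball is in the slot, the large one in the wide hole, and the arm is clear. Handing in.

```bash
python3 -c "
from bench import r
print(r.hand_in())"
```

```text
the job is handed in; nothing more can be done
None
```

I laid the large mandarin in the tray in front of the small one, then lifted the tray by its bar to about 0.62 rad. The small one dropped into the narrow slot and the large one into the wide hole. I lowered the tray, let go, drew the arm clear and handed in at about 33 s; `hand_in` reports no verdict.

- **Last checks:** the last pictures show both mandarins within about 1 pixel of the stated end positions. The tray is empty and down, with its bar ends where they started. The highest force I read was about 18 N, at a deliberate touch on the table.
- **What disagreed:** the reported TCP did not match the pictures. The real fingertips were about 37 mm higher, which that touch confirmed. They were also 3–10 mm off in y, depending on the place.
- **Effect on the job:** I corrected for this offset and rechecked by picture at each grasp. My first descent on the mandarin, made before I knew, stopped short above it and touched nothing.

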